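# Lock a specimen holder into the impact tester and give its pin one blow

### The job

Test the press-fit pin of the specimen holder in the spring impact tester: set the holder into the tester's round bayonet socket, press it down and turn it clockwise to the stop so that it stays locked with its pin facing the striker. Then draw the striker back by its post until the sear catches it, let go, and press the sear's paddle so that the striker flies and drives the pin in. Do not push the pin in by hand, and leave the pot, the vial and the weights on the bench where they are.

Things in the scene. Friction and masses are not known exactly. Their poses are not given: they have to be found in the camera images.
- tester: Grey spring impact tester, fixed on the bench, 300 mm long. Origin on the bench under its base. x axis lengthwise, all on y = 0: round bayonet socket at the -x end (axis at x = -100 mm), striker on its rail in the middle, sear with black paddle at the +x end. The striker is drawn to +x, strikes to -x. Tops above bench: post 112 mm, striker block 70 mm, sear 73 mm, socket ring 34 mm.
- socket (a point): On the socket's axis, 22 mm above the bench: where the holder's origin lies when locked. Axes as the tester's. Aluminium ring, 76 mm outside. Its 6 mm lip (underside 28 mm above the bench) has a 45 mm bore and two opposite slots 18 mm wide, centred 80 deg anticlockwise from above of the tester's +x and -x. Pressed-down lugs turn under the lip clockwise only, 80 deg, to a stop.
- socket_pad (a joint): Sprung pad in the socket's middle, m, grows as pressed down. At 0 it carries the holder too high (holder origin 32 mm above the bench). 4.5 N starts it, 8 N (less the holder's weight) bottoms it at 0.014 (origin at 18 mm), where the lugs are 4 mm below the lip, free to turn. On release it lifts the turned lugs against the lip (origin at 22 mm).
- holder: Loose specimen holder, 80 mm tall, 0.2 to 0.33 kg, upright. Origin: centre of its underside. Foot: 41 mm spigot with lugs 12 mm wide, 6 mm thick, reaching out 30 mm along +x and -x. Above, a 56 mm body (20 to 50 mm high), on top a grip fin 12 mm thick (y), 40 mm long (x), 50 to 80 mm high. Pin on the +x side. Lugs meet the slots at the tester's yaw + 1.40 rad; locked, the yaws are equal.
- pin_tip (a point): Face of the brass pin's 14 mm head, 35 mm above the holder's underside, 46 mm from the holder's axis before the blow.
- pin (a joint): How far the pin has been driven in, m: 0 to 0.002 at first, 0.012 at its end. A tight fit: it slides at about 8 N and stays where it is.
- post_top (a point): Centre of the top of the striker's upright round post, 14 mm in diameter, its free part 72 to 112 mm above the bench, at the tester's x = -20 mm plus the striker joint's value. Moves with the striker.
- striker (a joint): Striker position along the tester's +x, m: 0 at rest (nose 4 mm short of a locked holder's pin), the sear drops behind its tooth at 0.040 to 0.042, end of travel 0.046. Spring of 350 N/m: 14 N at 0.040, 16 N at the end. Let go off the sear it springs back and swings on past 0 to the pin.
- paddle (a point): Middle of the top of the raised cross ridge (28 mm long, in y) on the sear's black paddle: the place to press. At the tester's x = 138 mm, 73 mm above the bench, 48 mm behind the sear's pivot.
- sear (a joint): Sear rocker angle, rad: 0 at rest or caught, grows as the paddle goes down, stop at 0.35. The ridge must go down about 8 to 10 mm (0.17 to 0.2 rad), at about 4 N, to release the striker; it can go down 16 mm and springs back up by itself.
- sample_pot: Bystander: white sample pot with a white screw lid, 49 mm across, 59 mm tall. Origin at the centre of its underside.
- check_weight: Bystander: larger check weight, 31 mm across, 44 mm tall. Origin at the centre of its underside.
- vial: Bystander: glass vial with ribbed white cap, 44 mm across, 79 mm tall. Origin at the centre of its underside.
- small_weight: Bystander: smaller check weight, 25 mm across, 38 mm tall. Origin at the centre of its underside.
Things that resemble listed ones, but are neither listed nor needed, are in the scene too. What is shaped like the holder but pink is not meant.

How it is judged:
By the outcome, as a careful person would: the job done as asked, in the order asked, and still so for the second after the job is handed in, with the robot touching nothing.
It also fails if it takes over 61 s, if anything falls off the work surface, if the arm or the gripper's body presses on something with over 40 N, if the wrist force passes 120 N, or if a joint passes its speed limit or range.

### The arm

A 6-joint arm with a two-finger parallel gripper is mounted at the origin on a cart in front of the work surface, level with it; the furniture and walls round the work are solid. World frame = base frame: x ahead of the robot, y to its left, z up, the work surface at z = 0. Lengths are in m, angles in rad, forces in N, time in s.
With the tool pointing down it reaches from about 0.425 to 0.925 m from the base axis. Payload 12.5 kg.
Tool frame: the origin (TCP) lies at the very end of the fingers, on their centre line; the grasp point (between the pads) lies grip_depth behind it (grip_depth is the distance from the TCP to the grasp point, in m); z points along the fingers, x is the direction in which the jaws open and shut, and the axes are right-handed (so a half turn about z gives the same grasp; the last joint's range is limited). The gripper opens to 85 mm and grips with 20 to 120 N. Pads are 22 mm wide; open, the fingers measure 114 mm over their backs; the gripper's body (76 mm by 85 mm) begins 54 mm behind the grasp point. The pads swing forward as they close: fully open they stand 13 mm farther back than shut.
Start: joints at [1.08, 0.491, 1.559, -0, 1.092, -0.106], TCP at [0.235, 0.579, 0.211] pointing down, gripper open.
Joint ranges: [-3.1, 3.1], [-0.84, 2.19], [0.05, 2.79], [-1.13, 4.28], [0.06, 2.93], [-2.69, 2.69]. Speed limits (rad/s): [2.22, 2.22, 2.79, 3.14, 3.14, 3.14].

### API

Orientations are given as a 3x3 rotation matrix whose columns are the frame's x, y, z axes.
In Python, from bench import state, read_camera, hand_in, grip_depth gives the robot as it stands.
- The arm moves only by the shell command python3 -m pendant 'ROWS' [FORCE]. ROWS is JSON, a list of rows, each an object of numbers: "tx", "ty", "tz": the shift along the tool's x, y, z scaled (see below); "rx", "ry", "rz": the turn, a rotation vector about the tool's x, y, z scaled (see below); "grip": the opening, from -1 (shut) to 1 (fully open). In form: [{"tx": .., "ty": .., "tz": .., "rx": .., "ry": .., "rz": .., "grip": ..}, ...]. A call has 1 to 12 rows; each row is the pose to reach, as a shift and turn from the pose measured when the call began, along the tool's axes at that moment, turning the shorter way round; what a row does not reach only later rows make up. The controller multiplies each number of a shift by 0.2 m and each number of a turn by 180 degrees. A row lasts 1/12 s, in which the tool goes at most 41.7 mm and 7.16 degrees, less where a joint would pass 70% of its speed; a pose out of reach is approached as far as the arm can. A call with a number of a shift or a turn outside -1 to 1 is refused whole. A call with a gripper value outside its range is refused whole. The fingers move at their own pace and stop on an object; FORCE is the grip in N (left out, the last holds). Time passes only in rows, so rows that repeat a pose let the fingers close. It gives the time, the measured TCP pose, the force and the opening at its end, in the units of the state.
- state(): the state, without advancing time (a new reading comes with each control period).
- read_camera(name): name is "scene" or "side" or "wrist"; returns a dict with "pixels" (420x560x3 uint8, red, green, blue), "range_z" (420x560 float32, m along the optical axis (not along the pixel's ray), 0 where there is no reading), "fx", "fy", "cx", "cy" (pixels), "rvec" (rotation vector, rad) and "tvec" (3), from world to camera coordinates, as OpenCV has them; the wrist camera has in their place "mount" (4x4, takes a point from camera to tool coordinates, whose origin is the TCP and whose axes are the tool frame's). Camera axes: x right, y down, z forward; pixel columns grow to the right and rows downward; lengths in m; the calibration is good to about 2 mm. A picture is of the moment at which its call begins: read the wrist's pose just before it.
- hand_in(): hands the job in, once; it reports no verdict.
The state is a dict: "clock": time; "joint_positions": joint angles; "joint_velocities": joint speeds; "joint_efforts": joint torques, N m; "tool_pos": TCP position; "tool_rot": TCP orientation; "force": force on the tool from outside, world axes, zero at the start; "wrist_torque": the same for the moment, N m; "finger_gap": opening from 0.0 (shut) to 1.0 (fully open).
Only numpy, scipy, OpenCV 4.12 (cv2) and the standard library are available. Lean on these libraries where they do the work, as an engineer would, in place of code of your own. Each camera call takes 0.05 s, during which the arm holds its last target. There are 200 camera calls.

## Working session

There is one attempt and no reset: what is moved stays moved. The work goes in short steps, Python scripts to look and compute and a shell command to move; the robot and the scene stay as the last step left them, time stands still between calls to the robot, and variables do not carry over. Pictures are saved under pics/ and viewed, about 8 in all and at most 12, crops included, and the job is handed in when it is done.

```bash
mkdir -p pics; cat > h.py <<'E'
import numpy as np, cv2
from bench import state, read_camera, grip_depth
def cam(name):
    s=state(); c=read_camera(name)
    if name=="wrist":
        T=np.eye(4);T[:3,:3]=np.array(s["tool_rot"]);T[:3,3]=s["tool_pos"]
        M=T@np.array(c["mount"])
    else:
        R=cv2.Rodrigues(np.array(c["rvec"],float))[0]
        M=np.eye(4);M[:3,:3]=R.T;M[:3,3]=-R.T@np.array(c["tvec"],float).ravel()
    np.savez(f"{name}.npz",M=M,pix=c["pixels"],z=c["range_z"],k=[c["fx"],c["fy"],c["cx"],c["cy"]])
    return load(name)
def load(name): return dict(np.load(f"{name}.npz"))
def cloud(d):
    fx,fy,cx,cy=d["k"];h,w=d["z"].shape;u,v=np.meshgrid(np.arange(w),np.arange(h))
    p=np.stack([(u-cx)/fx*d["z"],(v-cy)/fy*d["z"],d["z"]],-1)
    return p@d["M"][:3,:3].T+d["M"][:3,3]
def ray(d,u,v,z):  # hit plane z
    fx,fy,cx,cy=d["k"];r=d["M"][:3,:3]@np.array([(u-cx)/fx,(v-cy)/fy,1]);o=d["M"][:3,3]
    return o+r*(z-o[2])/r[2]
def save(d,fn,crop=None,s=1):
    im=d["pix"][:,:,::-1]
    if crop: im=im[crop[1]:crop[3],crop[0]:crop[2]]
    cv2.imwrite("pics/"+fn,cv2.resize(im,None,fx=s,fy=s,interpolation=cv2.INTER_CUBIC))
E
python3 -c "
from h import *
s=state();print(s['clock'],grip_depth,s['tool_pos'],np.round(s['tool_rot'],3),s['finger_gap'],s['force'])
save(cam('scene'),'s1.png',s=1.4);save(cam('side'),'d1.png',s=1.4)
print(load('scene')['M'].round(3),load('side')['M'].round(3))"
```

```text
0.0 0.0187 [0.23444937 0.57907755 0.21020622] [[ 0.375  0.927 -0.001]
 [ 0.927 -0.375 -0.001]
 [-0.001 -0.    -1.   ]] 0.9951021881150132 [ 0.50321211  0.77954205 -0.25488448]
[[ 0.502 -0.561  0.658 -0.439]
 [-0.865 -0.309  0.396 -0.58 ]
 [-0.019 -0.768 -0.64   0.97 ]
 [ 0.     0.     0.     1.   ]] [[ 0.619 -0.597  0.511 -0.174]
 [-0.786 -0.482  0.389 -0.545]
 [ 0.014 -0.642 -0.767  1.102]
 [ 0.     0.     0.     1.   ]]
```

View pics/s1.png

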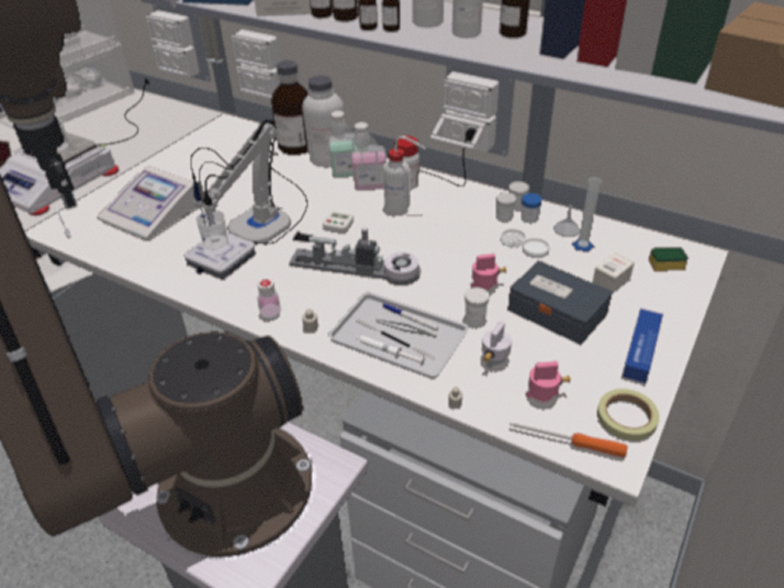

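View pics/d1.png

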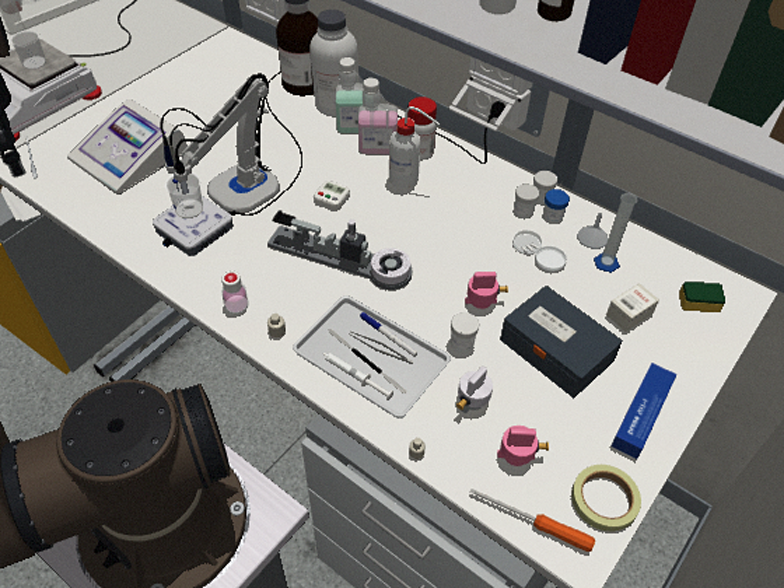

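Side view (1.4× scale): the holder candidates are a grey/white one at (474,390), a pink one at (483,290) and a pink one at (520,445). I choose the grey one, whose brass pin faces lower-left at (463,405). The tester's socket is at (390,265), its post at (350,228) and its paddle at (285,218).

```bash
cat > m.py <<'E'
from h import *
for n,hc,sc in (("side",(474,390),(390,265)),("scene",(497,345),(402,262))):
    d=load(n);P=cloud(d)
    u,v=[int(a/1.4) for a in hc]; B=P[v-35:v+30,u-25:u+25].reshape(-1,3)
    c=np.median(B[B[:,2]>.03],0); B=B[np.hypot(*(B-c)[:,:2].T)<.06]
    f=B[(B[:,2]>.072)&(B[:,2]<.09)]; 
    if len(f)>5:
        m=f[:,:2].mean(0);w,V=np.linalg.eigh(np.cov(f[:,:2].T));print(n,"fin",len(f),m,V[:,1],2*np.sqrt(3*w),f[:,2].max())
    b=B[(B[:,2]>.045)&(B[:,2]<.056)];print(" body",len(b),(b.max(0)+b.min(0))/2)
    u,v=[int(a/1.4) for a in sc]; S=P[v-20:v+20,u-22:u+22].reshape(-1,3); S=S[(S[:,2]>.029)&(S[:,2]<.04)]
    A=np.c_[2*S[:,:2],np.ones(len(S))];print(" ring",len(S),(S.max(0)+S.min(0))/2,S.max(0)-S.min(0))
    W=P.reshape(-1,3);c=((S.max(0)+S.min(0))/2)[:2];r=np.hypot(*(W[:,:2]-c).T)
    T=W[(r<.3)&(W[:,2]>.1)&(W[:,2]<.12)];print(" post",len(T),np.median(T,0))
    T=W[(r<.27)&(r>.2)&(W[:,2]>.06)&(W[:,2]<.08)];print(" paddle",len(T),np.median(T,0))
save(load("side"),"c1.png",(300,230,400,345),5)
E
python3 m.py
```

```text
side fin 92 [ 0.46971587 -0.24982065] [-0.9991188   0.04197159] [0.01275497 0.04004489] 0.08479758992540609
 body 289 [ 0.4693728  -0.24884255  0.05053185]
 ring 399 [0.61051539 0.04841388 0.03454913] [0.07747457 0.09746199 0.0107745 ]
 post 218 [0.82513794 0.16747999 0.11168677]
 paddle 367 [0.57639842 0.15894906 0.06557252]
scene fin 69 [ 0.46754934 -0.24822471] [-0.99839253  0.05667772] [0.01222421 0.04317569] 0.08585207025479014
 body 205 [ 0.46147665 -0.24687366  0.05055525]
 ring 297 [0.60809256 0.05079333 0.03453326] [0.08187091 0.10237214 0.01091158]
 post 156 [0.82111695 0.16932499 0.11170548]
 paddle 325 [ 0.57078642 -0.14326121  0.06514262]
```

View pics/c1.png

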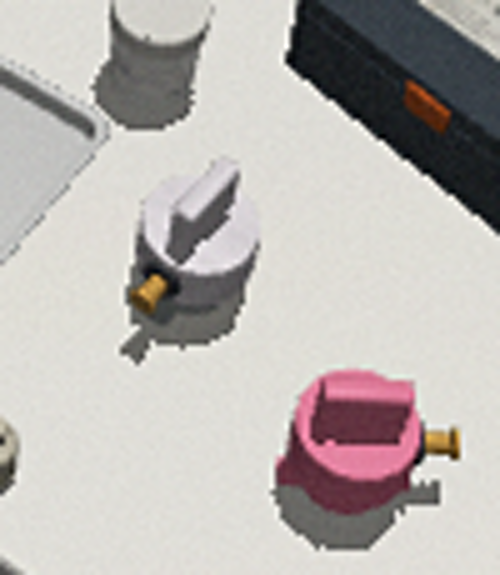

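The grey holder's pin points to world −x (crop (148,290)), so its yaw is about 3.10. Next I locate the tester axis.

```bash
python3 - <<'E'
from h import *
d=load("side")
save(d,"c2.png",(185,140,300,215),6.5)
P=cloud(d).reshape(-1,3);c=np.array([.61,.049])
m=(np.hypot(*(P[:,:2]-c).T)<.29)&(P[:,2]>.006)&(P[:,1]>.0)&(P[:,0]>.55)
for z0,z1 in ((.012,.028),(.029,.04),(.06,.076),(.1,.12)):
    q=P[m&(P[:,2]>z0)&(P[:,2]<z1)]
    h,xe,ye=np.histogram2d(q[:,0],q[:,1],bins=[np.arange(.55,.9,.02),np.arange(0,.34,.02)])
    print(z0);print(h.astype(int))
E
```

```text
0.012
[[ 0  4  2  1  7 11 27 33 32 23 26  7 10 16  3  0]
 [30 29 21 18 34 18  9  7  0  0  9  1  0  0  0  0]
 [20 13 24  4 11  0  0  0  0  0  0  0  0  0  0  0]
 [13 16 13 12  5  0  0  0  0  0  0  0  0  0  0  0]
 [ 2 11 23  1  0  0  0  0  0  0  0  0  0  0  0  0]
 [ 0  0  0  0  0  0  0  0  0  0  0  0  2  5  3  0]
 [ 0  0  0  0  0  0  0  0  0  0  0 14 34 40 22  0]
 [ 0  0  0  0  0  0  0  0  0  0  0 13 29 30 24  0]
 [ 0  0  0  0  0  0  0  0  0  0  0  2 34 29 26  2]
 [ 0  0  0  0  0  0  0  0  0  0  0  0  7  1  0  0]
 [ 0  0  0  0  0  0  0  0  0  0  0  0  0  0  0  0]
 [ 0  0  0  0  0  0  0  0  0  0  0  0  0  0  0  0]
 [ 0  0  0  0  0  0  0  0  0  0  0  0  0  0  0  0]
 [ 0  0  0  0  0  0  0  6 33 23  3  0  0  0  0  0]
 [ 0  0  0  0  0  0  0 20  3  0  0  0  0  0  0  0]
 [ 0  0  0  0  0  0  0  5  0  0  0  0  0  0  0  0]
 [ 0  0  0  0  0  0  0  0  0  0  0  0  0  0  0  0]]
0.029
[[ 0  0  0  0  0  4  9 18 24 16  4  5  0  0  0  0]
 [15 27 31  9 24 18  6 13  6 11  3  1  0  0  0  0]
 [39 22 13 28 30  0  0  0  0  0  0  0  0  0  0  0]
 [34 15 20 30  0  0  0  0  0  0  0  0  0  0  0  0]
 [10 26 24  8  0
[... 1692 characters left out ...]
 0  0  0  0  0  0  0  0  0  0  0  0]
 [ 0  0  0  0  0  0  0  0  0  0  0  0  0  0  0  0]
 [ 0  0  0  0  0  0  0  0  0  0  0  0  0  0  0  0]
 [ 0  0  0  0  0  0  0  0  0  0  0  0  0  0  0  0]
 [ 0  0  0  0  0  0  0  0  0  0  0  0  0  0  0  0]
 [ 0  0  0  0  0  0  0  0  0  0  0  0  0  0  0  0]
 [ 0  0  0  0  0  0  0  0  0  0  0  0  0  0  0  0]
 [ 0  0  0  0  0  0  0  0  0  0  0  0  0  0  0  0]
 [ 0  0  0  0  0  0  0  0  0  0  0  0  0  0  0  0]
 [ 0  0  0  0  0  0  0  0  0  0  0  0  0  0  0  0]
 [ 0  0  0  0  0  0  0  8 43 42 14  0  0  0  0  0]
 [ 0  0  0  0  0  0  0 22 24  1  9  0  0  0  0  0]
 [ 0  0  0  0  0  0  0  7 14  0  0  0  0  0  0  0]
 [ 0  0  0  0  0  0  0  0  1  0  0  0  0  0  0  0]]
```

View pics/c2.png

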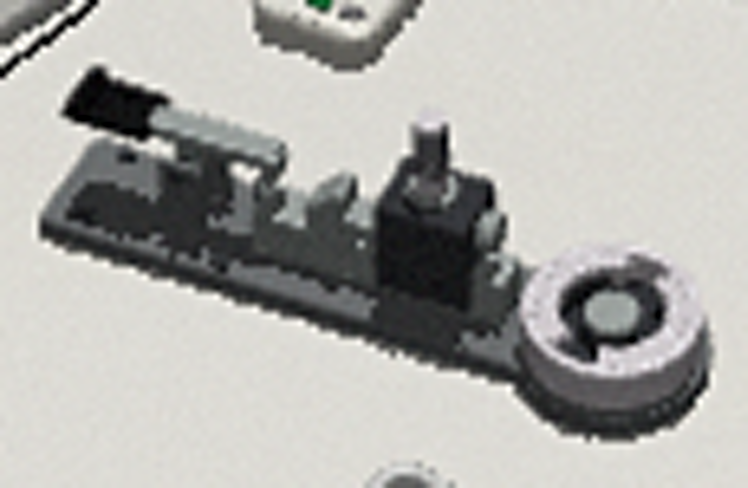

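The crop shows the ring top centred at (614,312), the post top at (430,121), and the paddle with its cross ridge at about (93,80).

```bash
python3 - <<'E'
from h import *
d=load("side");f=lambda u,v,z:ray(d,185+u/6.5,140+v/6.5,z)[:2]
S,Po,Pa=f(614,312,.034),f(430,121,.112),f(93,80,.073)
print(S,Po,Pa,[ (np.arctan2(*(q-S)[::-1]),np.hypot(*(q-S))) for q in (Po,Pa)])
P=cloud(d).reshape(-1,3);q=P[(np.hypot(*(P[:,:2]-Po).T)<.015)&(P[:,2]>.105)&(P[:,2]<.118)];print((q.max(0)+q.min(0))/2)
q=P[(np.hypot(*(P[:,:2]-S).T)<.042)&(P[:,2]>.032)&(P[:,2]<.036)];print(np.ptp(q,0),(q.max(0)+q.min(0))/2)
s=state();R=np.array(s["tool_rot"]);print(np.arctan2(R[1,0],R[0,0]))
E
```

```text
[0.60851289 0.03430496] [0.58656594 0.11253856] [0.54632379 0.2636969 ] [(np.float64(1.8442973495859503), np.float64(0.08125371112224482)), (np.float64(1.835536940951279), np.float64(0.23767235030369027))]
[0.58632825 0.11442644 0.11026237]
[0.0760958  0.07513337 0.00398294] [0.61000994 0.03724957 0.03400219]
1.1859534197842303
```

The ring, post and paddle fit the stated distances (81 vs 80 mm, 238 mm). Tester yaw is about 1.84 and the socket is near (0.609, 0.035). First I move toward the holder.

```bash
cat > go.py <<'E'
import sys; from h import *
from scipy.spatial.transform import Rotation as Ro
x,y,z,a=map(float,sys.argv[1:5]); s=state();R=np.array(s["tool_rot"])
G=np.array([[np.cos(a),np.sin(a),0],[np.sin(a),-np.cos(a),0],[0,0,-1]])
t=R.T@(np.array([x,y,z])-s["tool_pos"])/.2; r=Ro.from_matrix(R.T@G).as_rotvec()/np.pi
print("t",t.round(3),"r",r.round(4),"pos",np.round(s["tool_pos"],4),"clk",s["clock"],"yaw",np.arctan2(R[1,0],R[0,0]).round(4),"F",np.round(s["force"],1),"j",np.round(s["joint_positions"],2))
E
python3 -m pendant '[{"tx":-0.9,"ty":1,"tz":0},{"tx":-0.9,"ty":1,"tz":0},{"tx":-0.9,"ty":1,"tz":0},{"tx":-0.9,"ty":1,"tz":0},{"tx":-0.9,"ty":1,"tz":0},{"tx":-0.9,"ty":1,"tz":0},{"tx":-0.9,"ty":1,"tz":0}]'
python3 go.py 0.49 0.08 0.2 1.3
```

```text
t [-1.833  2.121  0.053] r [-0.0001  0.0003 -0.0363] pos [0.2345 0.5791 0.2103] clk 0.1 yaw 1.186 F [ 0.5 -0.6 -0.4] j [ 1.08  0.49  1.56  0.    1.09 -0.11]invalid input at $[0]: expected keys tx, ty, tz, rx, ry, rz, grip
```

```bash

python3 -m pendant '[{"tx":-0.9,"ty":1,"tz":0,"rx":0,"ry":0,"rz":0,"grip":1},{"tx":-0.9,"ty":1,"tz":0,"rx":0,"ry":0,"rz":0,"grip":1},{"tx":-0.9,"ty":1,"tz":0,"rx":0,"ry":0,"rz":0,"grip":1},{"tx":-0.9,"ty":1,"tz":0,"rx":0,"ry":0,"rz":0,"grip":1},{"tx":-0.9,"ty":1,"tz":0,"rx":0,"ry":0,"rz":0,"grip":1},{"tx":-0.9,"ty":1,"tz":0,"rx":0,"ry":0,"rz":0,"grip":1},{"tx":-0.9,"ty":1,"tz":0,"rx":0,"ry":0,"rz":0,"grip":1}]'
python3 go.py 0.46 0.08 0.2 1.3
```

```text
clock: 0.68
tool_pos: [0.3532, 0.3338, 0.2103]
tool_rot: [[0.377, 0.926, -0.001], [0.926, -0.377, -0.002], [-0.002, -0.0, -1.0]]
force: [0.7, 0.5, -0.3]
finger_gap: 1.0
t [-0.974  0.973  0.053] r [-0.0001  0.0006 -0.0368] pos [0.3532 0.3338 0.2103] clk 0.6833 yaw 1.1844 F [ 0.7  0.5 -0.3] j [ 0.62  0.3   1.89 -0.    0.96 -0.56]
```

```bash

python3 -m pendant '[{"tx":-0.97,"ty":0.97,"tz":0,"rx":0,"ry":0,"rz":-0.1,"grip":1},{"tx":-0.97,"ty":0.97,"tz":0,"rx":0,"ry":0,"rz":-0.1,"grip":1},{"tx":-0.97,"ty":0.97,"tz":0,"rx":0,"ry":0,"rz":-0.1,"grip":1},{"tx":-0.97,"ty":0.97,"tz":0,"rx":0,"ry":0,"rz":-0.1,"grip":1},{"tx":-0.97,"ty":0.97,"tz":0,"rx":0,"ry":0,"rz":-0.1,"grip":1},{"tx":-0.97,"ty":0.97,"tz":0,"rx":0,"ry":0,"rz":-0.1,"grip":1},{"tx":-0.97,"ty":0.97,"tz":0,"rx":0,"ry":0,"rz":-0.1,"grip":1}]'
python3 go.py 0.462 -0.11 0.2 1.53
```

```text
clock: 1.27
tool_pos: [0.4601, 0.0789, 0.2107]
tool_rot: [[0.072, 0.997, -0.001], [0.997, -0.072, -0.002], [-0.002, -0.001, -1.0]]
force: [0.5, 0.1, 0.1]
finger_gap: 1.0
t [-0.941  0.078  0.055] r [-0.0003  0.0006 -0.01  ] pos [0.4601 0.0789 0.2107] clk 1.2667 yaw 1.4985 F [0.5 0.1 0.1] j [ 0.03  0.27  1.93 -0.    0.94 -1.47]
```

```bash

python3 -m pendant '[{"tx":-0.97,"ty":0.08,"tz":0,"rx":0,"ry":0,"rz":-0.01,"grip":1},{"tx":-0.97,"ty":0.08,"tz":0,"rx":0,"ry":0,"rz":-0.01,"grip":1},{"tx":-0.97,"ty":0.08,"tz":0,"rx":0,"ry":0,"rz":-0.01,"grip":1},{"tx":-0.97,"ty":0.08,"tz":0,"rx":0,"ry":0,"rz":-0.01,"grip":1},{"tx":-0.97,"ty":0.08,"tz":0,"rx":0,"ry":0,"rz":-0.01,"grip":1},{"tx":-0.97,"ty":0.08,"tz":0,"rx":0,"ry":0,"rz":-0.01,"grip":1}]' >/dev/null
python3 - <<'E'
from h import *
d=cam("wrist");save(d,"w1.png",s=1.2);P=cloud(d).reshape(-1,3)
B=P[np.hypot(*(P[:,:2]-[.469,-.249]).T)<.035]
f=B[(B[:,2]>.074)&(B[:,2]<.086)];print(len(f))
if len(f)>5:
    (c,wh,an)=cv2.minAreaRect((f[:,:2]*1000).astype(np.float32));print(c,wh,an,f[:,:2].mean(0))
print(d["M"].round(3),d["k"])
E
python3 go.py 0.469 -0.2495 0.2 1.53
```

```text
520
(468.8310241699219, -245.11253356933594) (11.948797225952148, 39.76872253417969) 88.51678466796875 [ 0.46803696 -0.24428628]
[[ 0.045  0.957  0.287  0.388]
 [ 0.999 -0.042 -0.015 -0.116]
 [-0.002  0.288 -0.958  0.374]
 [ 0.     0.     0.     1.   ]] [316.47542534 316.47542534 273.11748836 201.69964923]
t [-0.655  0.065  0.055] r [-0.0004  0.0006 -0.0013] pos [ 0.4618 -0.1181  0.2107] clk 1.8167 yaw 1.5258 F [-0.6  0.1 -0.3] j [-0.39  0.28  1.91 -0.    0.95 -1.91]
```

View pics/w1.png

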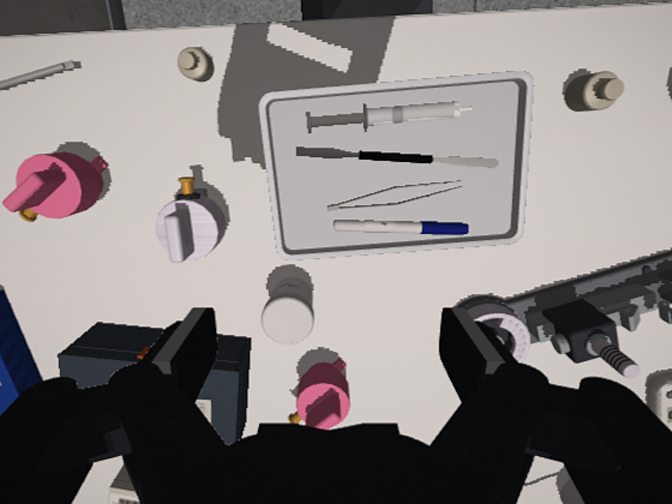

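The grey holder is at (187,228) with its pin toward the image top (world −x), clear of the pot at (287,318). It measures 12×40 mm, which matches the fin.

```bash
python3 go.py 0.469 -0.2475 0.055 1.544
```

```text
t [-0.643  0.066  0.78 ] r [-0.0004  0.0006 -0.0058] pos [ 0.4618 -0.1181  0.2107] clk 1.8167 yaw 1.5258 F [-0.6  0.1 -0.3] j [-0.39  0.28  1.91 -0.    0.95 -1.91]
```

```bash

python3 -m pendant '[{"tx":-0.643,"ty":0.066,"tz":0.3,"rx":0,"ry":0,"rz":-0.006,"grip":1},{"tx":-0.643,"ty":0.066,"tz":0.3,"rx":0,"ry":0,"rz":-0.006,"grip":1},{"tx":-0.643,"ty":0.066,"tz":0.3,"rx":0,"ry":0,"rz":-0.006,"grip":1},{"tx":-0.643,"ty":0.066,"tz":0.3,"rx":0,"ry":0,"rz":-0.006,"grip":1},{"tx":-0.643,"ty":0.066,"tz":0.3,"rx":0,"ry":0,"rz":-0.006,"grip":1},{"tx":-0.643,"ty":0.066,"tz":0.3,"rx":0,"ry":0,"rz":-0.006,"grip":1}]'
python3 - <<'E'
from h import *
d=cam("wrist");P=cloud(d).reshape(-1,3)
B=P[np.hypot(*(P[:,:2]-[.469,-.247]).T)<.035]
f=B[(B[:,2]>.074)&(B[:,2]<.086)];print(len(f))
if len(f)>5:
    (c,wh,an)=cv2.minAreaRect((f[:,:2]*1000).astype(np.float32));print(c,wh,an)
b=B[(B[:,2]>.045)&(B[:,2]<.055)];print(b.min(0),b.max(0))
E
python3 go.py 0.469 -0.2475 0.055 1.544
```

```text
clock: 2.32
tool_pos: [0.4689, -0.2467, 0.1502]
tool_rot: [[0.027, 1.0, -0.003], [1.0, -0.027, -0.0], [-0.001, -0.003, -1.0]]
force: [0.1, 0.4, -0.3]
finger_gap: 1.001
734
(468.81011962890625, -245.6747589111328) (11.623559951782227, 39.305580139160156) 88.16649627685547
[ 0.43928119 -0.2730025   0.04509873] [ 0.49516715 -0.21806226  0.05492906]
t [-0.006  0.001  0.479] r [-0.0006  0.0003  0.0003] pos [ 0.4691 -0.2462  0.1509] clk 2.3667 yaw 1.5449 F [-0.3  0.2  0.7] j [-0.61  0.43  1.86 -0.    0.85 -2.15]
```

```bash

python3 -m pendant '[{"tx":0,"ty":0,"tz":0.2,"rx":0,"ry":0,"rz":0,"grip":1},{"tx":0,"ty":0,"tz":0.35,"rx":0,"ry":0,"rz":0,"grip":1},{"tx":0,"ty":0,"tz":0.45,"rx":0,"ry":0,"rz":0,"grip":1},{"tx":0,"ty":0,"tz":0.48,"rx":0,"ry":0,"rz":0,"grip":1},{"tx":0,"ty":0,"tz":0.48,"rx":0,"ry":0,"rz":0,"grip":1}]' 60
python3 -m pendant '[{"tx":0,"ty":0,"tz":0,"rx":0,"ry":0,"rz":0,"grip":-1},{"tx":0,"ty":0,"tz":0,"rx":0,"ry":0,"rz":0,"grip":-1},{"tx":0,"ty":0,"tz":0,"rx":0,"ry":0,"rz":0,"grip":-1},{"tx":0,"ty":0,"tz":0,"rx":0,"ry":0,"rz":0,"grip":-1},{"tx":0,"ty":0,"tz":0,"rx":0,"ry":0,"rz":0,"grip":-1},{"tx":0,"ty":0,"tz":0,"rx":0,"ry":0,"rz":0,"grip":-1},{"tx":0,"ty":0,"tz":0,"rx":0,"ry":0,"rz":0,"grip":-1},{"tx":0,"ty":0,"tz":0,"rx":0,"ry":0,"rz":0,"grip":-1},{"tx":0,"ty":0,"tz":0,"rx":0,"ry":0,"rz":0,"grip":-1},{"tx":0,"ty":0,"tz":0,"rx":0,"ry":0,"rz":0,"grip":-1}]' 60
python3 go.py 0.469 -0.2475 0.16 1.67
```

```text
clock: 2.78
tool_pos: [0.4688, -0.2447, 0.0544]
tool_rot: [[0.024, 1.0, -0.004], [1.0, -0.024, 0.0], [0.0, -0.004, -1.0]]
force: [-0.1, 0.2, 0.2]
finger_gap: 0.999
clock: 3.62
tool_pos: [0.4692, -0.2451, 0.055]
tool_rot: [[0.024, 1.0, -0.003], [1.0, -0.024, -0.001], [-0.001, -0.003, -1.0]]
force: [-0.6, -1.4, 6.1]
finger_gap: 0.109
t [-0.012 -0.002 -0.525] r [-0.0008  0.0002 -0.0394] pos [ 0.4692 -0.2451  0.055 ] clk 3.6167 yaw 1.5463 F [-0.6 -1.4  6.1] j [-0.61  0.58  1.94 -0.    0.63 -2.15]
```

```bash

python3 -m pendant '[{"tx":0,"ty":0,"tz":-0.1,"rx":0,"ry":0,"rz":0,"grip":-1},{"tx":0,"ty":0,"tz":-0.3,"rx":0,"ry":0,"rz":0,"grip":-1},{"tx":0,"ty":0,"tz":-0.5,"rx":0,"ry":0,"rz":-0.03,"grip":-1},{"tx":0,"ty":0,"tz":-0.6,"rx":0,"ry":0,"rz":-0.04,"grip":-1},{"tx":0,"ty":0,"tz":-0.6,"rx":0,"ry":0,"rz":-0.04,"grip":-1},{"tx":0,"ty":0,"tz":-0.6,"rx":0,"ry":0,"rz":-0.04,"grip":-1}]'
python3 go.py 0.535 -0.07 0.17 1.67
```

```text
clock: 4.12
tool_pos: [0.4694, -0.2451, 0.1753]
tool_rot: [[-0.1, 0.995, -0.001], [0.995, 0.1, -0.001], [-0.001, -0.002, -1.0]]
force: [-1.4, 0.1, -3.3]
finger_gap: 0.11
t [0.838 0.414 0.025] r [-0.0005  0.0004  0.0003] pos [ 0.4694 -0.2451  0.1753] clk 4.1167 yaw 1.6711 F [-1.4  0.1 -3.3] j [-0.6   0.4   1.83 -0.    0.91 -2.27]
```

```bash

python3 -m pendant '[{"tx":0.838,"ty":0.414,"tz":0,"rx":0,"ry":0,"rz":0,"grip":-1},{"tx":0.838,"ty":0.414,"tz":0,"rx":0,"ry":0,"rz":0,"grip":-1},{"tx":0.838,"ty":0.414,"tz":0,"rx":0,"ry":0,"rz":0,"grip":-1},{"tx":0.838,"ty":0.414,"tz":0,"rx":0,"ry":0,"rz":0,"grip":-1},{"tx":0.838,"ty":0.414,"tz":0,"rx":0,"ry":0,"rz":0,"grip":-1},{"tx":0.838,"ty":0.414,"tz":0,"rx":0,"ry":0,"rz":0,"grip":-1},{"tx":0.838,"ty":0.414,"tz":0,"rx":0,"ry":0,"rz":0,"grip":-1}]'
python3 - <<'E'
from h import *
d=cam("wrist");save(d,"w2.png",s=1.4);P=cloud(d).reshape(-1,3)
q=P[(np.hypot(*(P[:,:2]-[.609,.035]).T)<.045)&(P[:,2]>.031)&(P[:,2]<.037)];print(len(q),q.min(0),q.max(0),(q.max(0)+q.min(0))/2)
q=P[(np.hypot(*(P[:,:2]-[.586,.113]).T)<.02)&(P[:,2]>.106)&(P[:,2]<.118)];print(len(q),q.min(0),q.max(0))
E
python3 go.py 0.609 0.035 0.17 1.67
```

```text
clock: 4.7
tool_pos: [0.5344, -0.0688, 0.1728]
tool_rot: [[-0.102, 0.995, -0.005], [0.995, 0.102, -0.001], [-0.0, -0.005, -1.0]]
force: [0.7, -0.1, -2.5]
finger_gap: 0.114
2369 [0.57010506 0.00382042 0.0310009 ] [0.64161188 0.07870771 0.03673525] [0.60585847 0.04126406 0.03386808]
300 [0.57781766 0.11015364 0.10601955] [0.59273674 0.12446859 0.11427384]
t [0.484 0.425 0.014] r [-0.0015  0.0001  0.0004] pos [ 0.5342 -0.0698  0.1732] clk 4.75 yaw 1.6713 F [-0.4 -0.4 -2.3] j [-0.25  0.41  1.81 -0.    0.92 -1.92]
```

View pics/w2.png

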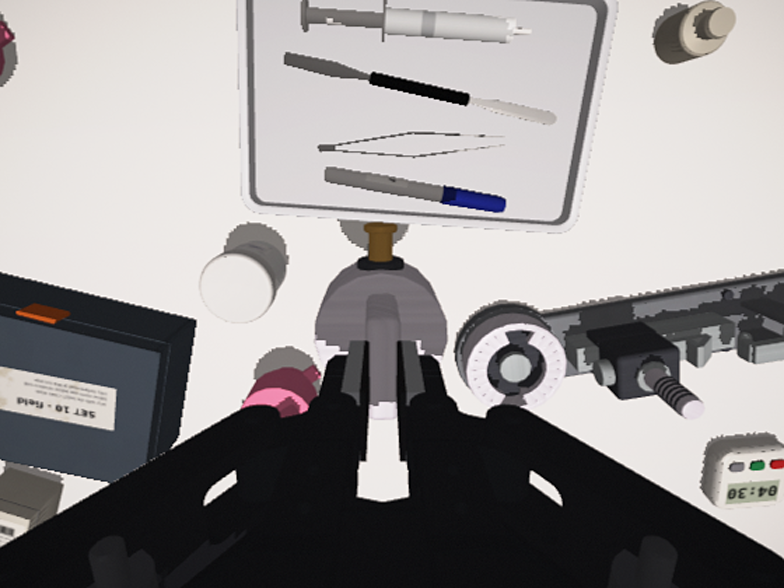

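The held holder is centred at (380,315) with its pin toward image-up. The ring is fully visible at (516,367), with slots at (522,335) and (517,400). I'll fit it precisely.

```bash
cat > ring.py <<'E'
from h import *
from scipy.optimize import least_squares
d=load("wrist");P=cloud(d);fx,fy,cx,cy=d["k"]
g=cv2.cvtColor(d["pix"],cv2.COLOR_RGB2GRAY)
m=(abs(P[...,2]-.034)<.003)&(np.hypot(P[...,0]-.608,P[...,1]-.039)<.05)
v,u=np.nonzero(m);q=np.array([ray(d,a,b,.034)[:2] for a,b in zip(u,v)])
c,r=cv2.minEnclosingCircle((q*1000).astype(np.float32));print("enclosing",c,r)
hull=cv2.convexHull((q*1000).astype(np.float32))[:,0]/1000
f=least_squares(lambda p:np.hypot(*(hull-p[:2]).T)-.038,[.608,.039],loss="soft_l1",f_scale=.001);print("hull fit",f.x,np.abs(f.fun).mean())
c=f.x;rr=np.hypot(*(q-c).T);i=q[rr<.0365]
# slots: angular coverage of ring-top pixels at radius 24-29mm
b=i[(rr[rr<.0365]>.0245)&(rr[rr<.0365]<.029)]-c;h=np.histogram(np.degrees(np.arctan2(b[:,1],b[:,0])),bins=np.arange(-180,181,10))[0];print(h)
pm=(P[...,2]>.108)&(P[...,2]<.116)&(np.hypot(P[...,0]-.586,P[...,1]-.115)<.02)
v,u=np.nonzero(pm);q=np.array([ray(d,a,b,.112)[:2] for a,b in zip(u,v)])
print("post",cv2.minEnclosingCircle((q*1000).astype(np.float32)))
E
python3 ring.py
```

```text
enclosing (605.798583984375, 46.50521469116211) 43.28372573852539
hull fit [0.6066932  0.04183138] 0.0022082211060233223
[ 0  0  5 18 17 19 19 16 18 17 17 16 16 16 15 16 13  0  0  0 12 16 16 16
 16 16 18 17 18 17 18 17 19 17 16  1]
post ((583.8262939453125, 116.20368957519531), 8.468496322631836)
```

```bash
cat >> ring.py <<'E'
v,u=np.nonzero(m&(g>110));q=np.array([ray(d,a,b,.034)[:2] for a,b in zip(u,v)])
c=np.array([.607,.0405])
for _ in range(4):
    a=np.arctan2(*(q-c).T[::-1]);r=np.hypot(*(q-c).T);E=[]
    for k in np.arange(-180,180,5):
        w=np.abs((np.degrees(a)-k+180)%360-180)<2.5
        if w.sum()<8 or 70<k<140: continue
        rk=np.sort(r[w]); E.append((k,rk[1],rk[-2]))
    E=np.array(E);t=np.radians(E[:,0])
    po=np.c_[np.cos(t),np.sin(t)]*E[:,2:3]+c; 
    s=(np.abs(np.sin(t-np.radians(6)))>.5); pi=(np.c_[np.cos(t),np.sin(t)]*E[:,1:2]+c)[s]
    fo=least_squares(lambda p:np.hypot(*(po-p[:2]).T)-p[2],[*c,.038],loss="soft_l1",f_scale=.0007)
    fi=least_squares(lambda p:np.hypot(*(pi-p[:2]).T)-p[2],[*c,.0225],loss="soft_l1",f_scale=.0007)
    c=(fo.x[:2]+fi.x[:2])/2
print("outer",fo.x,"inner",fi.x)
E
python3 ring.py|tail -1; python3 go.py 0.607 0.040 0.17 1.672
```

```text
outer [0.60737652 0.04100575 0.03689198] inner [0.60850357 0.04040851 0.00666593]
t [0.51  0.417 0.014] r [-0.0015  0.0001 -0.0002] pos [ 0.5342 -0.0698  0.1732] clk 4.75 yaw 1.6713 F [-0.4 -0.4 -2.3] j [-0.25  0.41  1.81 -0.    0.92 -1.92]
```

```bash

python3 -m pendant '[{"tx":0.51,"ty":0.417,"tz":0,"rx":0,"ry":0,"rz":0,"grip":-1},{"tx":0.51,"ty":0.417,"tz":0,"rx":0,"ry":0,"rz":0,"grip":-1},{"tx":0.51,"ty":0.417,"tz":0,"rx":0,"ry":0,"rz":0,"grip":-1},{"tx":0.51,"ty":0.417,"tz":0,"rx":0,"ry":0,"rz":0,"grip":-1},{"tx":0.51,"ty":0.417,"tz":0.15,"rx":0,"ry":0,"rz":0,"grip":-1},{"tx":0.51,"ty":0.417,"tz":0.28,"rx":0,"ry":0,"rz":0,"grip":-1},{"tx":0.51,"ty":0.417,"tz":0.34,"rx":0,"ry":0,"rz":0,"grip":-1},{"tx":0.51,"ty":0.417,"tz":0.34,"rx":0,"ry":0,"rz":0,"grip":-1},{"tx":0.51,"ty":0.417,"tz":0.34,"rx":0,"ry":0,"rz":0,"grip":-1}]'
python3 - <<'E'
from h import *
save(cam("side"),"d2.png",(200,130,320,230),6); save(cam("wrist"),"w3.png",(150,100,450,420),1.8)
E
python3 go.py 0.6075 0.0405 0.073 1.674
```

```text
clock: 5.5
tool_pos: [0.6063, 0.0388, 0.104]
tool_rot: [[-0.099, 0.995, -0.007], [0.995, 0.099, -0.001], [-0.0, -0.007, -1.0]]
force: [-0.9, -0.5, -2.5]
finger_gap: 0.109
t [0.007 0.003 0.163] r [-0.0011  0.0002 -0.0012] pos [0.6071 0.0392 0.1055] clk 5.6 yaw 1.6702 F [ 0.6  0.5 -1.8] j [-0.04  0.59  1.7  -0.    0.85 -1.71]
```

View pics/w3.png

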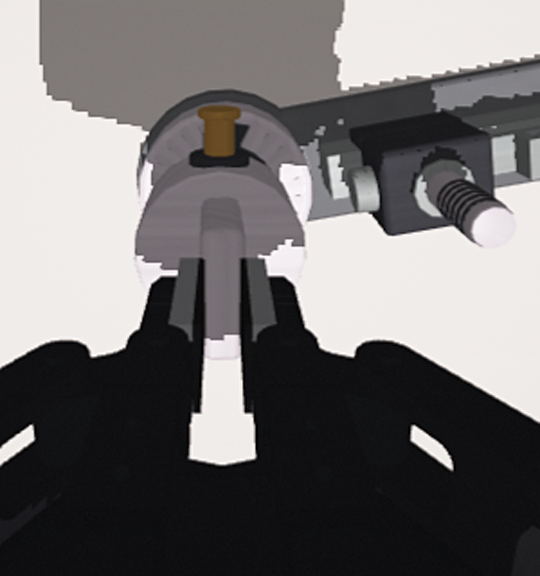

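The holder (column 221) sits concentric over the ring (columns 138–310, centre 224). I lower it.

```bash

python3 -m pendant '[{"tx":0.006,"ty":0.003,"tz":0.03,"rx":0,"ry":0,"rz":-0.001,"grip":-1},{"tx":0.006,"ty":0.003,"tz":0.06,"rx":0,"ry":0,"rz":-0.001,"grip":-1},{"tx":0.006,"ty":0.003,"tz":0.08,"rx":0,"ry":0,"rz":-0.001,"grip":-1},{"tx":0.006,"ty":0.003,"tz":0.1,"rx":0,"ry":0,"rz":-0.001,"grip":-1},{"tx":0.006,"ty":0.003,"tz":0.1,"rx":0,"ry":0,"rz":-0.001,"grip":-1}]'
python3 go.py 0.6075 0.0405 0.073 1.674
```

```text
clock: 6.02
tool_pos: [0.6076, 0.0404, 0.0851]
tool_rot: [[-0.102, 0.995, -0.003], [0.995, 0.102, -0.001], [-0.001, -0.004, -1.0]]
force: [0.4, -0.1, -0.5]
finger_gap: 0.111
t [ 0.    -0.     0.061] r [-0.0011  0.0002 -0.0002] pos [0.6076 0.0404 0.0851] clk 6.0167 yaw 1.6734 F [ 0.4 -0.1 -0.5] j [-0.04  0.62  1.72 -0.    0.81 -1.71]
```

```bash

python3 -m pendant '[{"tx":0,"ty":0,"tz":0.02,"rx":0,"ry":0,"rz":0,"grip":-1},{"tx":0,"ty":0,"tz":0.04,"rx":0,"ry":0,"rz":0,"grip":-1},{"tx":0,"ty":0,"tz":0.055,"rx":0,"ry":0,"rz":0,"grip":-1},{"tx":0,"ty":0,"tz":0.062,"rx":0,"ry":0,"rz":0,"grip":-1},{"tx":0,"ty":0,"tz":0.062,"rx":0,"ry":0,"rz":0,"grip":-1}]'
python3 go.py 0.6075 0.0405 0.073 1.674
```

```text
clock: 6.43
tool_pos: [0.6079, 0.0403, 0.073]
tool_rot: [[-0.102, 0.995, -0.002], [0.995, 0.102, -0.001], [-0.001, -0.002, -1.0]]
force: [-0.3, 0.1, 5.2]
finger_gap: 0.107
t [ 0.001 -0.002 -0.   ] r [-0.0008  0.0002 -0.0002] pos [0.6079 0.0403 0.073 ] clk 6.4333 yaw 1.6734 F [-0.3  0.1  5.2] j [-0.04  0.63  1.73 -0.    0.79 -1.71]
```

```bash

python3 -m pendant '[{"tx":0,"ty":0,"tz":0.003,"rx":0,"ry":0,"rz":0.035,"grip":-1},{"tx":0,"ty":0,"tz":0.003,"rx":0,"ry":0,"rz":0.07,"grip":-1},{"tx":0,"ty":0,"tz":0.003,"rx":0,"ry":0,"rz":0.105,"grip":-1},{"tx":0,"ty":0,"tz":0.003,"rx":0,"ry":0,"rz":0.14,"grip":-1},{"tx":0,"ty":0,"tz":0.003,"rx":0,"ry":0,"rz":0.175,"grip":-1},{"tx":0,"ty":0,"tz":0.003,"rx":0,"ry":0,"rz":0.21,"grip":-1},{"tx":0,"ty":0,"tz":0.003,"rx":0,"ry":0,"rz":0.245,"grip":-1},{"tx":0,"ty":0,"tz":0.003,"rx":0,"ry":0,"rz":0.28,"grip":-1},{"tx":0,"ty":0,"tz":0.003,"rx":0,"ry":0,"rz":0.315,"grip":-1},{"tx":0,"ty":0,"tz":0.003,"rx":0,"ry":0,"rz":0.35,"grip":-1},{"tx":0,"ty":0,"tz":0.003,"rx":0,"ry":0,"rz":0.385,"grip":-1},{"tx":0,"ty":0,"tz":0.003,"rx":0,"ry":0,"rz":0.4,"grip":-1}]'
python3 go.py 0.6075 0.0405 0.073 0.274; python3 -c "
from h import *;print(state()['wrist_torque'])"
```

```text
clock: 7.43
tool_pos: [0.6085, 0.0404, 0.0728]
tool_rot: [[0.917, 0.399, -0.001], [0.399, -0.917, -0.001], [-0.001, 0.0, -1.0]]
force: [-1.3, 0.9, 6.1]
finger_gap: 0.108
t [-0.004 -0.002 -0.001] r [0.0002 0.0004 0.0434] pos [0.6085 0.0404 0.0728] clk 7.4333 yaw 0.4104 F [-1.3  0.9  6.1] j [-0.04  0.63  1.73 -0.    0.78 -0.45]
[ 0.30465532 -0.10133553  0.05671418]
```

```bash

python3 -m pendant '[{"tx":0,"ty":0,"tz":0,"rx":0,"ry":0,"rz":0.025,"grip":-1},{"tx":0,"ty":0,"tz":0,"rx":0,"ry":0,"rz":0.04,"grip":-1},{"tx":0,"ty":0,"tz":0,"rx":0,"ry":0,"rz":0.05,"grip":-1},{"tx":0,"ty":0,"tz":0,"rx":0,"ry":0,"rz":0.055,"grip":-1},{"tx":0,"ty":0,"tz":0,"rx":0,"ry":0,"rz":0.06,"grip":-1},{"tx":0,"ty":0,"tz":0,"rx":0,"ry":0,"rz":0.06,"grip":-1}]'
python3 go.py 0.6075 0.0405 0.073 0.274; python3 -c "
from h import *;print(state()['wrist_torque'])"
```

```text
clock: 7.93
tool_pos: [0.6091, 0.0406, 0.0731]
tool_rot: [[0.975, 0.22, 0.001], [0.22, -0.975, -0.001], [0.0, 0.001, -1.0]]
force: [1.0, 0.8, 6.0]
finger_gap: 0.108
t [-0.008 -0.001  0.   ] r [ 0.0004 -0.0001 -0.0165] pos [0.6091 0.0406 0.0731] clk 7.9333 yaw 0.2222 F [1.  0.8 6. ] j [-0.04  0.63  1.72 -0.    0.78 -0.26]
[ 0.22537161 -0.33230123  0.52824154]
```

The stop is reached (0.53 N·m). I ease up to let the lugs seat, then release.

```bash

python3 -m pendant '[{"tx":0,"ty":0,"tz":-0.01,"rx":0,"ry":0,"rz":0.005,"grip":-1},{"tx":0,"ty":0,"tz":-0.02,"rx":0,"ry":0,"rz":0.005,"grip":-1},{"tx":0,"ty":0,"tz":-0.02,"rx":0,"ry":0,"rz":0.005,"grip":-1}]'
python3 -m pendant '[{"tx":0,"ty":0,"tz":0,"rx":0,"ry":0,"rz":0,"grip":0},{"tx":0,"ty":0,"tz":0,"rx":0,"ry":0,"rz":0,"grip":0},{"tx":0,"ty":0,"tz":0,"rx":0,"ry":0,"rz":0,"grip":0},{"tx":0,"ty":0,"tz":0,"rx":0,"ry":0,"rz":0,"grip":0},{"tx":0,"ty":0,"tz":0,"rx":0,"ry":0,"rz":0,"grip":0},{"tx":0,"ty":0,"tz":-0.3,"rx":0,"ry":0,"rz":0,"grip":0},{"tx":0,"ty":0,"tz":-0.5,"rx":0,"ry":0,"rz":0,"grip":0},{"tx":0,"ty":0,"tz":-0.5,"rx":0,"ry":0,"rz":0,"grip":0},{"tx":0,"ty":0,"tz":-0.5,"rx":0,"ry":0,"rz":0,"grip":0}]'
python3 go.py 0.585 0.115 0.18 1.84
```

```text
clock: 8.18
tool_pos: [0.6089, 0.0407, 0.0767]
tool_rot: [[0.979, 0.206, 0.0], [0.206, -0.979, -0.001], [-0.0, 0.001, -1.0]]
force: [1.8, 0.4, -5.3]
finger_gap: 0.112
clock: 8.93
tool_pos: [0.6106, 0.0407, 0.1814]
tool_rot: [[0.979, 0.205, 0.007], [0.205, -0.979, -0.001], [0.007, 0.003, -1.0]]
force: [0.7, 0.0, 0.6]
finger_gap: 0.5
t [-0.049 -0.39   0.005] r [ 0.0025 -0.0009 -0.5198] pos [0.6106 0.0407 0.1814] clk 8.9333 yaw 0.207 F [0.7 0.  0.6] j [-0.04  0.5   1.63 -0.    1.   -0.25]
```

```bash
cat > chk.py <<'E'
from h import *
import sys
d=cam("wrist");save(d,sys.argv[1],s=1.2);P=cloud(d).reshape(-1,3)
B=P[np.hypot(*(P[:,:2]-[.608,.04]).T)<.05]
f=B[(B[:,2]>.096)&(B[:,2]<.11)&(np.hypot(*(B[:,:2]-[.608,.04]).T)<.026)]
if len(f)>20: print("fin",len(f),np.median(f[:,2]),cv2.minAreaRect((f[:,:2]*1000).astype(np.float32)))
p=P[(P[:,2]>.106)&(P[:,2]<.118)&(np.hypot(*(P[:,:2]-[.575,.13]).T)<.06)]
if len(p)>20: print("post",len(p),p.min(0),p.max(0))
p=P[(P[:,2]>.058)&(P[:,2]<.09)&(np.hypot(*(P[:,:2]-[.546,.265]).T)<.05)]
if len(p)>20: print("paddle",len(p),p.min(0),p.max(0),p.mean(0))
E
python3 chk.py w4.png
```

```text
fin 698 0.10150150959481237 ((608.7546997070312, 41.32315444946289), (11.961471557617188, 39.189701080322266), 15.358800888061523)
post 344 [0.57890608 0.11088019 0.1060017 ] [0.5932301  0.12537157 0.11396556]
```

View pics/w4.png

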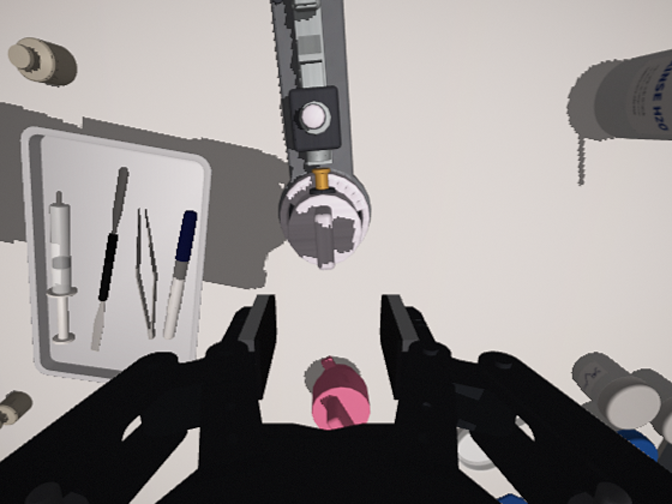

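The holder is locked: fin top at 101.5 mm (expected 102), fin yaw 1.839, which equals the tester's, and the pin at (320,180) faces the striker nose. Now the post, at about (0.587, 0.118).

```bash
python3 go.py 0.587 0.118 0.082 0.269
```

```text
t [-0.033 -0.402  0.483] r [ 0.0007 -0.0011 -0.0198] pos [0.6096 0.0407 0.1787] clk 8.9833 yaw 0.2069 F [ 0.7 -0.2 -0.3] j [-0.04  0.5   1.63 -0.    1.   -0.25]
```

```bash

python3 -m pendant '[{"tx":-0.033,"ty":-0.402,"tz":0,"rx":0,"ry":0,"rz":-0.02,"grip":0.2},{"tx":-0.033,"ty":-0.402,"tz":0,"rx":0,"ry":0,"rz":-0.02,"grip":0.2},{"tx":-0.033,"ty":-0.402,"tz":0,"rx":0,"ry":0,"rz":-0.02,"grip":0.2},{"tx":-0.033,"ty":-0.402,"tz":0.15,"rx":0,"ry":0,"rz":-0.02,"grip":0.2},{"tx":-0.033,"ty":-0.402,"tz":0.3,"rx":0,"ry":0,"rz":-0.02,"grip":0.2},{"tx":-0.033,"ty":-0.402,"tz":0.43,"rx":0,"ry":0,"rz":-0.02,"grip":0.2},{"tx":-0.033,"ty":-0.402,"tz":0.483,"rx":0,"ry":0,"rz":-0.02,"grip":0.2},{"tx":-0.033,"ty":-0.402,"tz":0.483,"rx":0,"ry":0,"rz":-0.02,"grip":0.2},{"tx":-0.033,"ty":-0.402,"tz":0.483,"rx":0,"ry":0,"rz":-0.02,"grip":0.2}]'
python3 go.py 0.587 0.118 0.082 0.269
python3 - <<'E'
from h import *
save(cam("wrist"),"w5.png",(150,100,450,420),1.8)
E
```

```text
clock: 9.73
tool_pos: [0.587, 0.1178, 0.0817]
tool_rot: [[0.964, 0.266, 0.003], [0.266, -0.964, -0.001], [0.002, 0.002, -1.0]]
force: [-0.4, 0.8, 0.2]
finger_gap: 0.6
t [ 0.    -0.001 -0.001] r [ 0.0007 -0.0007  0.0002] pos [0.587  0.1178 0.0817] clk 9.7333 yaw 0.2696 F [-0.4  0.8  0.2] j [ 0.09  0.61  1.75 -0.    0.78 -0.18]
```

View pics/w5.png

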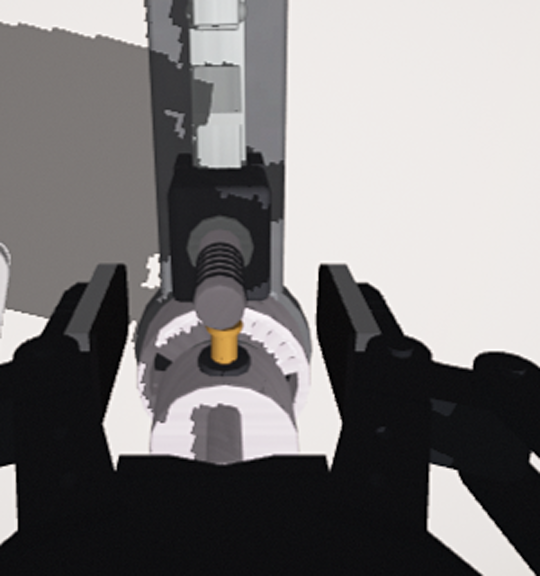

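The post (220,270) is centred between the open fingers. I grip and draw.

```bash

python3 -m pendant '[{"tx":0,"ty":0,"tz":0,"rx":0,"ry":0,"rz":0,"grip":-1},{"tx":0,"ty":0,"tz":0,"rx":0,"ry":0,"rz":0,"grip":-1},{"tx":0,"ty":0,"tz":0,"rx":0,"ry":0,"rz":0,"grip":-1},{"tx":0,"ty":0,"tz":0,"rx":0,"ry":0,"rz":0,"grip":-1},{"tx":0,"ty":0,"tz":0,"rx":0,"ry":0,"rz":0,"grip":-1},{"tx":0,"ty":0,"tz":0,"rx":0,"ry":0,"rz":0,"grip":-1},{"tx":0,"ty":0,"tz":0,"rx":0,"ry":0,"rz":0,"grip":-1}]' 80
python3 -m pendant '[{"tx":0,"ty":-0.03,"tz":0,"rx":0,"ry":0,"rz":0,"grip":-1},{"tx":0,"ty":-0.07,"tz":0,"rx":0,"ry":0,"rz":0,"grip":-1},{"tx":0,"ty":-0.11,"tz":0,"rx":0,"ry":0,"rz":0,"grip":-1},{"tx":0,"ty":-0.15,"tz":0,"rx":0,"ry":0,"rz":0,"grip":-1},{"tx":0,"ty":-0.18,"tz":0,"rx":0,"ry":0,"rz":0,"grip":-1},{"tx":0,"ty":-0.2,"tz":0,"rx":0,"ry":0,"rz":0,"grip":-1},{"tx":0,"ty":-0.2,"tz":0,"rx":0,"ry":0,"rz":0,"grip":-1}]' 80
python3 go.py 0.5749 0.1620 0.082 0.269
```

```text
clock: 10.37
tool_pos: [0.5865, 0.1176, 0.084]
tool_rot: [[0.964, 0.266, 0.003], [0.266, -0.964, -0.002], [0.003, 0.003, -1.0]]
force: [-8.4, -2.8, 12.0]
finger_gap: 0.103
clock: 10.95
tool_pos: [0.5752, 0.1557, 0.0841]
tool_rot: [[0.964, 0.267, 0.002], [0.267, -0.964, -0.004], [0.001, 0.004, -1.0]]
force: [-3.6, -12.3, 1.9]
finger_gap: 0.102
t [ 0.007 -0.031  0.011] r [ 0.0013 -0.0004  0.0006] pos [0.5752 0.1557 0.0841] clk 10.95 yaw 0.2708 F [ -3.6 -12.3   1.9] j [ 0.16  0.6   1.76 -0.01  0.78 -0.11]
```

```bash

python3 -m pendant '[{"tx":0,"ty":-0.01,"tz":0,"rx":0,"ry":0,"rz":0,"grip":-1},{"tx":0,"ty":-0.02,"tz":0,"rx":0,"ry":0,"rz":0,"grip":-1},{"tx":0,"ty":-0.03,"tz":0,"rx":0,"ry":0,"rz":0,"grip":-1},{"tx":0,"ty":-0.03,"tz":0,"rx":0,"ry":0,"rz":0,"grip":-1},{"tx":0,"ty":-0.03,"tz":0,"rx":0,"ry":0,"rz":0,"grip":-1}]' 80
python3 go.py 0.5749 0.1620 0.082 0.269
```

```text
clock: 11.37
tool_pos: [0.5737, 0.1602, 0.0842]
tool_rot: [[0.963, 0.268, 0.002], [0.268, -0.963, -0.006], [0.001, 0.006, -1.0]]
force: [1.0, -16.1, -1.9]
finger_gap: 0.104
t [ 0.008 -0.007  0.011] r [ 0.0021 -0.0002  0.0007] pos [0.5737 0.1602 0.0842] clk 11.3667 yaw 0.2713 F [  1.  -16.1  -1.9] j [ 0.16  0.6   1.76 -0.01  0.78 -0.1 ]
```

```bash

python3 -m pendant '[{"tx":0,"ty":0.01,"tz":0,"rx":0,"ry":0,"rz":0,"grip":-1},{"tx":0,"ty":0.02,"tz":0,"rx":0,"ry":0,"rz":0,"grip":-1},{"tx":0,"ty":0.03,"tz":0,"rx":0,"ry":0,"rz":0,"grip":-1},{"tx":0,"ty":0.03,"tz":0,"rx":0,"ry":0,"rz":0,"grip":-1}]' 80
python3 go.py 0.5749 0.1620 0.082 0.269
```

```text
clock: 11.7
tool_pos: [0.5751, 0.1553, 0.0842]
tool_rot: [[0.963, 0.268, 0.002], [0.268, -0.963, -0.005], [0.001, 0.005, -1.0]]
force: [-0.8, 2.5, -3.6]
finger_gap: 0.11
t [ 0.008 -0.033  0.011] r [ 0.0017 -0.0003  0.0007] pos [0.5751 0.1553 0.0842] clk 11.7 yaw 0.2711 F [-0.8  2.5 -3.6] j [ 0.16  0.6   1.76 -0.01  0.78 -0.11]
```

The pull force vanished, so the sear has caught. I let go and rise.

```bash

python3 -m pendant '[{"tx":0,"ty":0,"tz":0,"rx":0,"ry":0,"rz":0,"grip":0},{"tx":0,"ty":0,"tz":0,"rx":0,"ry":0,"rz":0,"grip":0},{"tx":0,"ty":0,"tz":0,"rx":0,"ry":0,"rz":0,"grip":0},{"tx":0,"ty":0,"tz":0,"rx":0,"ry":0,"rz":0,"grip":0},{"tx":0,"ty":0,"tz":0,"rx":0,"ry":0,"rz":0,"grip":0},{"tx":0,"ty":0,"tz":-0.3,"rx":0,"ry":0,"rz":0,"grip":0},{"tx":0,"ty":0,"tz":-0.5,"rx":0,"ry":0,"rz":0,"grip":0},{"tx":0,"ty":0,"tz":-0.5,"rx":0,"ry":0,"rz":0,"grip":0},{"tx":0,"ty":0,"tz":-0.5,"rx":0,"ry":0,"rz":0,"grip":0}]' 40
python3 chk.py w6.png; python3 go.py 0.5455 0.2707 0.17 0.269
```

```text
clock: 12.45
tool_pos: [0.5765, 0.1561, 0.1888]
tool_rot: [[0.963, 0.268, 0.01], [0.268, -0.963, -0.004], [0.008, 0.006, -1.0]]
force: [0.6, 0.2, -1.0]
finger_gap: 0.499
fin 481 0.10138242514795714 ((608.705078125, 42.07837677001953), (11.528943061828613, 38.8569221496582), 15.351122856140137)
post 256 [0.56803624 0.14950845 0.10601948] [0.58211821 0.16379716 0.11327381]
paddle 2065 [0.52804496 0.21542263 0.06409878] [0.56335749 0.27922417 0.07481811] [0.54703599 0.25096546 0.06788049]
t [ 0.008 -0.594  0.078] r [ 0.0019 -0.0015  0.0007] pos [0.5756 0.1559 0.1863] clk 12.5 yaw 0.2711 F [ 0.7  0.3 -1. ] j [ 0.16  0.47  1.66 -0.01  1.   -0.11]
```

View pics/w6.png

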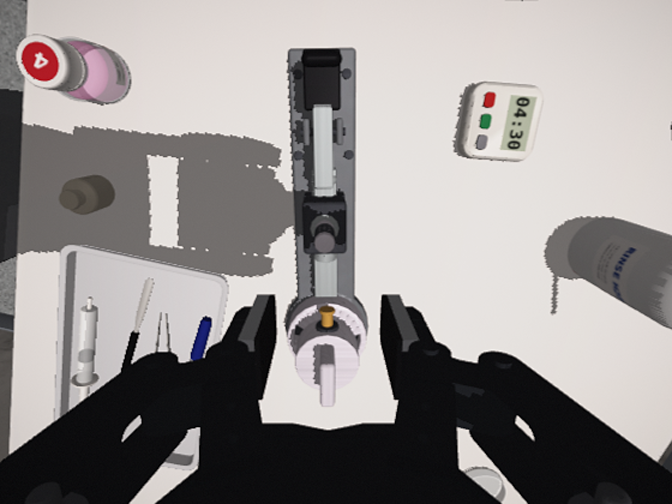

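The striker is held (post moved 39.9 mm) and the holder is unchanged. The ridge is at (322,55).

```bash
python3 - <<'E'
from h import *
d=load("wrist");P=cloud(d).reshape(-1,3)
print(ray(d,322/1.2,56/1.2,.073))
p=P[(P[:,2]>.0705)&(P[:,2]<.078)&(np.hypot(*(P[:,:2]-[.546,.268]).T)<.025)];print(len(p),p.mean(0),p.min(0),p.max(0))
E
python3 go.py 0.5450 0.2705 0.095 0.269
```

```text
[0.5415467  0.27036409 0.073     ]
346 [0.54154547 0.2695454  0.0722633 ] [0.52882096 0.26323231 0.07050885] [0.55449573 0.27619417 0.07481811]
t [ 0.004 -0.596  0.453] r [ 0.0019 -0.0015  0.0007] pos [0.5756 0.1559 0.1863] clk 12.5 yaw 0.2711 F [ 0.7  0.3 -1. ] j [ 0.16  0.47  1.66 -0.01  1.   -0.11]
```

```bash

python3 -m pendant '[{"tx":0.008,"ty":-0.594,"tz":0.05,"rx":0,"ry":0,"rz":0,"grip":-1},{"tx":0.008,"ty":-0.594,"tz":0.05,"rx":0,"ry":0,"rz":0,"grip":-1},{"tx":0.008,"ty":-0.594,"tz":0.05,"rx":0,"ry":0,"rz":0,"grip":-1},{"tx":0.008,"ty":-0.594,"tz":0.05,"rx":0,"ry":0,"rz":0,"grip":-1},{"tx":0.008,"ty":-0.594,"tz":0.2,"rx":0,"ry":0,"rz":0,"grip":-1},{"tx":0.008,"ty":-0.594,"tz":0.35,"rx":0,"ry":0,"rz":0,"grip":-1},{"tx":0.008,"ty":-0.594,"tz":0.45,"rx":0,"ry":0,"rz":0,"grip":-1},{"tx":0.008,"ty":-0.594,"tz":0.45,"rx":0,"ry":0,"rz":0,"grip":-1},{"tx":0.008,"ty":-0.594,"tz":0.45,"rx":0,"ry":0,"rz":0,"grip":-1}]'
python3 go.py 0.5450 0.2705 0.061 0.269
```

```text
clock: 13.25
tool_pos: [0.5452, 0.2699, 0.0942]
tool_rot: [[0.964, 0.268, 0.003], [0.268, -0.963, -0.006], [0.002, 0.006, -1.0]]
force: [0.2, -0.4, 0.9]
finger_gap: 0.003
t [-0.001 -0.004  0.166] r [ 0.002  -0.0005  0.0006] pos [0.5452 0.2699 0.0942] clk 13.25 yaw 0.271 F [ 0.2 -0.4  0.9] j [ 0.35  0.6   1.72 -0.01  0.82  0.09]
```

```bash

python3 -m pendant '[{"tx":-0.01,"ty":0,"tz":0.05,"rx":0,"ry":0,"rz":0,"grip":-1},{"tx":-0.01,"ty":0,"tz":0.1,"rx":0,"ry":0,"rz":0,"grip":-1},{"tx":-0.01,"ty":0,"tz":0.13,"rx":0,"ry":0,"rz":0,"grip":-1},{"tx":-0.01,"ty":0,"tz":0.15,"rx":0,"ry":0,"rz":0,"grip":-1},{"tx":-0.01,"ty":0,"tz":0.165,"rx":0,"ry":0,"rz":0,"grip":-1},{"tx":-0.01,"ty":0,"tz":0.17,"rx":0,"ry":0,"rz":0,"grip":-1},{"tx":-0.01,"ty":0,"tz":0.17,"rx":0,"ry":0,"rz":0,"grip":-1}]'
python3 -m pendant '[{"tx":0,"ty":0,"tz":-0.2,"rx":0,"ry":0,"rz":0,"grip":-1},{"tx":0,"ty":0,"tz":-0.4,"rx":0,"ry":0,"rz":0,"grip":-1},{"tx":0,"ty":0,"tz":-0.6,"rx":0,"ry":0,"rz":0,"grip":-1},{"tx":0,"ty":0,"tz":-0.6,"rx":0,"ry":0,"rz":0,"grip":-1},{"tx":0,"ty":0.2,"tz":-0.6,"rx":0,"ry":0,"rz":0,"grip":-1},{"tx":0,"ty":0.5,"tz":-0.6,"rx":0,"ry":0,"rz":0,"grip":-1},{"tx":0,"ty":0.5,"tz":-0.6,"rx":0,"ry":0,"rz":0,"grip":-1},{"tx":0,"ty":0.5,"tz":-0.6,"rx":0,"ry":0,"rz":0,"grip":-1}]'
python3 chk.py w7.png; python3 - <<'E'
from h import *
d=load("wrist");P=cloud(d).reshape(-1,3);u=np.array([-.266,.964]);L=(P[:,:2]-[.6088,.0417])@u;w=(P[:,:2]-[.6088,.0417])@[.964,.266]
q=(abs(w)<.008)&(P[:,2]>.045)&(P[:,2]<.072)&(L>.024)&(L<.075)
for a in range(24,76,2):
    z=P[q&(L*1000>=a)&(L*1000<a+2),2]; print(a,len(z),z.max().round(3) if len(z) else '',end='; ')
E
```

```text
clock: 13.83
tool_pos: [0.5435, 0.2692, 0.0601]
tool_rot: [[0.964, 0.268, 0.003], [0.268, -0.963, -0.006], [0.002, 0.006, -1.0]]
force: [-0.1, 0.6, 0.2]
finger_gap: -0.002
clock: 14.5
tool_pos: [0.5709, 0.1703, 0.1811]
tool_rot: [[0.964, 0.265, 0.004], [0.265, -0.964, -0.006], [0.003, 0.007, -1.0]]
force: [0.2, 0.3, 1.4]
finger_gap: 0.003
fin 257 0.101726769747635 ((608.9345092773438, 38.445838928222656), (9.441530227661133, 32.26628494262695), 15.29206657409668)
post 261 [0.56766857 0.14984496 0.10610369] [0.5814683  0.16338805 0.11388101]
paddle 2054 [0.5278665  0.21540595 0.06368456] [0.56308231 0.27923675 0.07438092] [0.54693996 0.25120157 0.06788298]
24 0 ; 26 0 ; 28 0 ; 30 0 ; 32 0 ; 34 0 ; 36 0 ; 38 0 ; 40 0 ; 42 0 ; 44 0 ; 46 0 ; 48 0 ; 50 0 ; 52 0 ; 54 0 ; 56 0 ; 58 0 ; 60 0 ; 62 0 ; 64 0 ; 66 0 ; 68 0 ; 70 0 ; 72 0 ; 74 0 ;
```

View pics/w7.png

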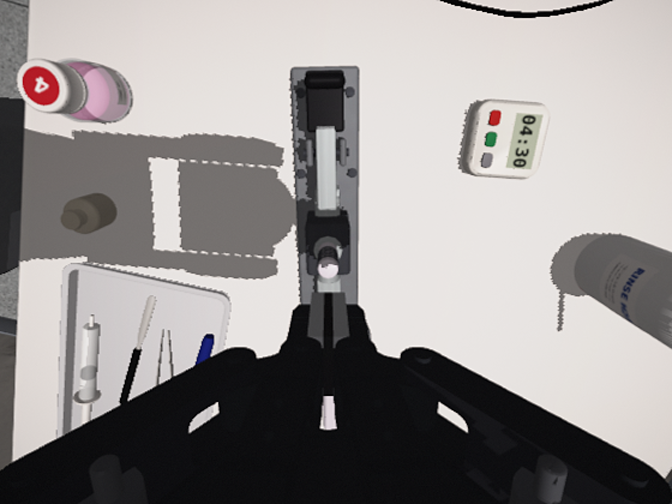

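The striker post is still drawn (323,262), so the press did not release the sear. I'll press again and watch force and depth.

```bash
python3 go.py 0.5415 0.2705 0.062 0.269
```

```text
t [-0.01  -0.517  0.592] r [ 0.002  -0.0007 -0.0003] pos [0.5705 0.1719 0.181 ] clk 14.55 yaw 0.2681 F [0.3 0.4 0.1] j [ 0.18  0.48  1.67 -0.01  0.99 -0.08]
```

```bash

python3 -m pendant '[{"tx":-0.01,"ty":-0.517,"tz":0,"rx":0,"ry":0,"rz":0,"grip":-1},{"tx":-0.01,"ty":-0.517,"tz":0,"rx":0,"ry":0,"rz":0,"grip":-1},{"tx":-0.01,"ty":-0.517,"tz":0.1,"rx":0,"ry":0,"rz":0,"grip":-1},{"tx":-0.01,"ty":-0.517,"tz":0.3,"rx":0,"ry":0,"rz":0,"grip":-1},{"tx":-0.01,"ty":-0.517,"tz":0.45,"rx":0,"ry":0,"rz":0,"grip":-1},{"tx":-0.01,"ty":-0.517,"tz":0.53,"rx":0,"ry":0,"rz":0,"grip":-1},{"tx":-0.01,"ty":-0.517,"tz":0.57,"rx":0,"ry":0,"rz":0,"grip":-1},{"tx":-0.01,"ty":-0.517,"tz":0.59,"rx":0,"ry":0,"rz":0,"grip":-1},{"tx":-0.01,"ty":-0.517,"tz":0.6,"rx":0,"ry":0,"rz":0,"grip":-1},{"tx":-0.01,"ty":-0.517,"tz":0.6,"rx":0,"ry":0,"rz":0,"grip":-1},{"tx":-0.01,"ty":-0.517,"tz":0.6,"rx":0,"ry":0,"rz":0,"grip":-1}]'
python3 - <<'E'
from h import *
d=cam("side");save(d,"d3.png",(180,90,320,215),5.5)
c=cam("wrist");P=cloud(c).reshape(-1,3)
p=P[(P[:,2]>.106)&(P[:,2]<.118)&(np.hypot(*(P[:,:2]-[.58,.135]).T)<.05)];print(len(p),p.min(0) if len(p) else 0,p.max(0) if len(p) else 0)
print(state()['force'],state()['tool_pos'])
E
```

```text
clock: 15.47
tool_pos: [0.5421, 0.2707, 0.0615]
tool_rot: [[0.964, 0.265, 0.006], [0.265, -0.964, -0.005], [0.004, 0.006, -1.0]]
force: [0.0, -0.6, -0.4]
finger_gap: -0.0
0 0 0
[-0.12229165  0.17058808 -0.00508042] [0.54204134 0.27056259 0.06146515]
```

View pics/d3.png

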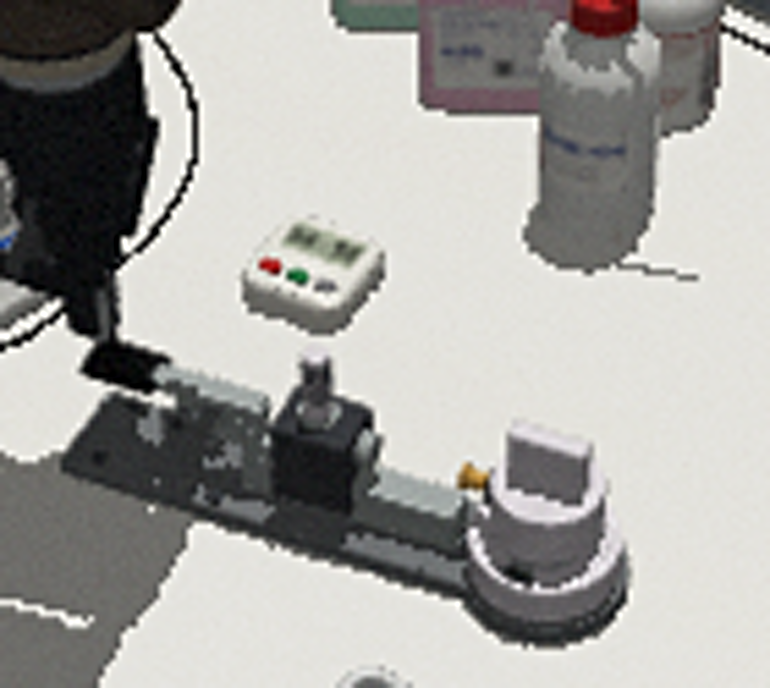

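The tip looks to be just at the paddle top (100,340) although the TCP reads 61 mm, with no contact force. I go lower in steps, watching the force.

```bash

python3 -m pendant '[{"tx":0,"ty":0,"tz":0.01,"rx":0,"ry":0,"rz":0,"grip":-1},{"tx":0,"ty":0,"tz":0.02,"rx":0,"ry":0,"rz":0,"grip":-1},{"tx":0,"ty":0,"tz":0.03,"rx":0,"ry":0,"rz":0,"grip":-1},{"tx":0,"ty":0,"tz":0.03,"rx":0,"ry":0,"rz":0,"grip":-1},{"tx":0,"ty":0,"tz":0.03,"rx":0,"ry":0,"rz":0,"grip":-1}]'
```

```text
clock: 15.98
tool_pos: [0.542, 0.2705, 0.0553]
tool_rot: [[0.964, 0.265, 0.005], [0.265, -0.964, -0.005], [0.004, 0.006, -1.0]]
force: [0.6, 0.9, 0.6]
finger_gap: 0.001
```

```bash
python3 - <<'E'
from h import *
d=cam("side");P=cloud(d);print(state()['force'],state()['tool_pos'])
for v in range(142,164,2):
    print(v,[tuple((P[v,u]*1000).round().astype(int).tolist()) for u in (194,197,200,203,207)])
E
```

```text
[-0.17286118 -0.11643303 -0.02462885] [0.5420433  0.27051965 0.05537818]
142 [(521, 250, 137), (532, 252, 128), (548, 258, 113), (639, 346, -4), (647, 338, -5)]
144 [(521, 251, 130), (536, 257, 116), (549, 259, 105), (630, 337, 0), (637, 328, 0)]
146 [(520, 252, 122), (540, 263, 102), (551, 263, 94), (624, 332, -1), (629, 319, 3)]
148 [(535, 270, 94), (540, 263, 94), (546, 259, 92), (620, 328, -3), (624, 315, 1)]
150 [(533, 269, 89), (535, 259, 93), (543, 256, 88), (615, 324, -5), (617, 309, 2)]
152 [(536, 273, 76), (534, 259, 86), (543, 257, 81), (557, 261, 68), (611, 303, 2)]
154 [(582, 327, 1), (537, 263, 75), (547, 263, 67), (554, 258, 64), (558, 246, 69)]
156 [(575, 321, 2), (535, 262, 68), (541, 257, 68), (546, 251, 67), (551, 240, 70)]
158 [(571, 317, 0), (532, 260, 64), (537, 253, 65), (541, 246, 66), (550, 240, 63)]
160 [(565, 312, -1), (569, 304, 1), (578, 301, -4), (538, 243, 63), (545, 235, 63)]
162 [(559, 305, 0), (565, 300, -1), (562, 284, 11), (566, 276, 13), (582, 277, 0)]
```

Depth shows the fingertip still above the ridge and the paddle not yet rotated. I continue down.

```bash

python3 -m pendant '[{"tx":0,"ty":0,"tz":0.01,"rx":0,"ry":0,"rz":0,"grip":-1},{"tx":0,"ty":0,"tz":0.02,"rx":0,"ry":0,"rz":0,"grip":-1},{"tx":0,"ty":0,"tz":0.03,"rx":0,"ry":0,"rz":0,"grip":-1},{"tx":0,"ty":0,"tz":0.03,"rx":0,"ry":0,"rz":0,"grip":-1}]'
python3 - <<'E'
from h import *
d=cam("side");P=cloud(d)
for v in range(148,160,2):
    print(v,[tuple((P[v,u]*1000).round().astype(int).tolist()) for u in (194,197,200,203,207,212,218)])
Q=P.reshape(-1,3);p=Q[(Q[:,2]>.106)&(Q[:,2]<.118)&(np.hypot(*(Q[:,:2]-[.582,.13]).T)<.04)];print(np.median(p,0))
E
```

```text
clock: 16.37
tool_pos: [0.5421, 0.271, 0.0496]
tool_rot: [[0.964, 0.265, 0.006], [0.265, -0.964, -0.004], [0.005, 0.006, -1.0]]
force: [0.7, 1.8, 2.1]
finger_gap: -0.002
148 [(519, 252, 116), (537, 260, 98), (547, 260, 91), (619, 326, -2), (624, 315, 1), (634, 304, 1), (644, 290, 1)]
150 [(528, 263, 95), (536, 260, 91), (544, 258, 87), (613, 321, -2), (618, 310, 1), (627, 299, 1), (637, 283, 3)]
152 [(528, 264, 87), (537, 263, 81), (545, 259, 78), (-174, -545, 1102), (616, 308, -5), (623, 295, -2), (631, 278, 3)]
154 [(584, 330, -3), (535, 261, 77), (548, 263, 66), (549, 253, 72), (560, 249, 66), (618, 291, -4), (626, 274, 1)]
156 [(576, 322, 0), (535, 262, 68), (540, 256, 69), (548, 253, 64), (555, 244, 65), (611, 284, -3), (620, 269, 0)]
158 [(529, 269, 61), (532, 260, 65), (538, 254, 64), (541, 246, 66), (548, 238, 66), (555, 226, 68), (567, 215, 66)]
[0.57631166 0.15097152 0.11064915]
```

```bash

python3 -m pendant '[{"tx":0,"ty":0,"tz":0.01,"rx":0,"ry":0,"rz":0,"grip":-1},{"tx":0,"ty":0,"tz":0.02,"rx":0,"ry":0,"rz":0,"grip":-1},{"tx":0,"ty":0,"tz":0.03,"rx":0,"ry":0,"rz":0,"grip":-1},{"tx":0,"ty":0,"tz":0.03,"rx":0,"ry":0,"rz":0,"grip":-1}]'
cat > post.py <<'E'
from h import *
d=cam("side");Q=cloud(d).reshape(-1,3);p=Q[(Q[:,2]>.106)&(Q[:,2]<.118)&(np.hypot(*(Q[:,:2]-[.582,.13]).T)<.04)];print("post",np.median(p,0),state()["force"])
E
python3 post.py
```

```text
clock: 16.75
tool_pos: [0.5423, 0.2712, 0.0435]
tool_rot: [[0.964, 0.265, 0.006], [0.265, -0.964, -0.004], [0.005, 0.006, -1.0]]
force: [-0.5, 0.5, 0.0]
finger_gap: 0.001
post [0.57503494 0.15171283 0.11020136] [-0.10228039  0.01067469  0.68173768]
```

```bash
python3 - <<'E'
from h import *
s=state();d=cam("wrist");P=cloud(d);R=np.array(s["tool_rot"]);T=(P-s["tool_pos"])@R
for v in range(215,330,8): print(v,[tuple((T[v,u]*1000).round().astype(int).tolist()) for u in (262,268,272,276,280,286)])
Q=P.reshape(-1,3)
L=(Q[:,:2]-[.6088,.0417])@[-.266,.964];w=(Q[:,:2]-[.6088,.0417])@[.964,.266]
for a in range(190,262,6):
    m=(L*1000>=a)&(L*1000<a+6)&(abs(w)<.025)&(Q[:,2]<.15)&(Q[:,2]>.02);z=Q[m,2]*1000;print(a,m.sum(),np.percentile(z,[5,50,95]).round() if m.sum() else '')
E
```

```text
215 [(-7, -7, 32), (-4, -7, 31), (-1, -7, 32), (2, -7, 31), (4, -7, 31), (8, -7, 31)]
223 [(-8, -1, 31), (-4, -1, 31), (-1, -2, 30), (2, -1, 31), (4, -1, 31), (8, -1, 32)]
231 [(-8, 4, 31), (-4, 5, 32), (-1, 4, 32), (2, 5, 32), (4, 4, 31), (8, 5, 33)]
239 [(-8, 10, 32), (-4, 10, 31), (-1, 10, 31), (2, 10, 32), (4, 10, 31), (8, 10, 31)]
247 [(-5, -12, -29), (-3, -12, -29), (-1, -12, -28), (1, -12, -28), (3, -12, -29), (6, -12, -28)]
255 [(-5, -12, -36), (-2, -12, -37), (-1, -12, -36), (1, -12, -36), (3, -12, -37), (5, -12, -37)]
263 [(-5, -12, -44), (-2, -12, -45), (-1, -12, -45), (1, -12, -44), (3, -12, -44), (5, -12, -44)]
271 [(-5, -12, -52), (-2, -12, -51), (-1, -12, -50), (1, -12, -51), (2, -12, -51), (5, -12, -52)]
279 [(-4, -12, -57), (-2, -12, -57), (-1, -12, -57), (1, -12, -57), (2, -12, -58), (5, -11, -56)]
287 [(-4, -13, -64), (-2, -8, -57), (-1, -9, -58), (1, -9, -58), (2, -13, -64), (4, -13, -65)]
295 [(-4, -13, -69), (-2, -9, -63), (-1, -6, -58), (1, -6, -59), (2, -12, -68), (4, -13, -69)]
303 [(-4, -13, -73), (-2, -8, -67), (-1, -2, -58), (1, -2, -58), (2, -10, -69), (4, -13, -74)]
311 [(-4, -13, -78), (-2, -5, -67), (-1, 2, -57), (1, 2, -57), (2, -5, -67), (4, -13, -78)]
319 [(-4, -13, -82), (-2, -2, -68), (-1, 6, -57), (1, 5, -58), (2, -3, -68), (4, -14, -84)]
327 [(-4, -11, -82), (-2, 2, -67), (-1, 9, -58), (1, 9, -58), (2, 1, -68), (4, -12, -85)]
190 107 [66. 67. 68.]
196 58 [65. 66. 67.]
202 0 
208 0 
214 0 
220 0 
226 129 [101. 110. 123.]
232 702 [101. 115. 124.]
238 731 [ 61. 114. 122.]
244 2790 [ 56. 107. 136.]
250 6880 [ 81. 119. 149.]
256 5649 [131. 141. 149.]
```

The wrist depth puts the shut fingertips about 25 mm behind the TCP, so the tip is only now at the ridge. I continue down in small steps.

```bash

python3 -m pendant '[{"tx":0,"ty":0,"tz":0.01,"rx":0,"ry":0,"rz":0,"grip":-1},{"tx":0,"ty":0,"tz":0.02,"rx":0,"ry":0,"rz":0,"grip":-1},{"tx":0,"ty":0,"tz":0.03,"rx":0,"ry":0,"rz":0,"grip":-1},{"tx":0,"ty":0,"tz":0.03,"rx":0,"ry":0,"rz":0,"grip":-1}]'
python3 post.py
```

```text
clock: 17.18
tool_pos: [0.5421, 0.2707, 0.0368]
tool_rot: [[0.964, 0.265, 0.005], [0.265, -0.964, -0.005], [0.004, 0.006, -1.0]]
force: [-0.9, 1.5, 1.5]
finger_gap: -0.0
post [0.58479347 0.11622929 0.1106383 ] [-1.35840407  0.93491978  2.09981584]
```

The striker has flown. I rise and check the pin and holder.

```bash

python3 -m pendant '[{"tx":0,"ty":0,"tz":-0.2,"rx":0,"ry":0,"rz":0,"grip":-1},{"tx":0,"ty":0,"tz":-0.4,"rx":0,"ry":0,"rz":0,"grip":-1},{"tx":0,"ty":0,"tz":-0.6,"rx":0,"ry":0,"rz":0,"grip":-1},{"tx":0,"ty":0,"tz":-0.8,"rx":0,"ry":0,"rz":0,"grip":-1},{"tx":0,"ty":0.2,"tz":-0.8,"rx":0,"ry":0,"rz":0,"grip":0.5},{"tx":0,"ty":0.6,"tz":-0.8,"rx":0,"ry":0,"rz":0,"grip":0.5},{"tx":0,"ty":0.9,"tz":-0.8,"rx":0,"ry":0,"rz":0,"grip":0.5},{"tx":0,"ty":0.9,"tz":-0.8,"rx":0,"ry":0,"rz":0,"grip":0.5},{"tx":0,"ty":0.9,"tz":-0.8,"rx":0,"ry":0,"rz":0,"grip":0.5},{"tx":0,"ty":0.9,"tz":-0.8,"rx":0,"ry":0,"rz":0,"grip":0.5}]'
python3 chk.py w8.png; python3 post.py; python3 - <<'E'
from h import *
u=np.array([-.266,.964]);n=np.array([.964,.266])
for nm in ("wrist","side"):
    d=load(nm);P=cloud(d);hsv=cv2.cvtColor(d["pix"],cv2.COLOR_RGB2HSV)
    m=(hsv[...,0]>10)&(hsv[...,0]<30)&(hsv[...,1]>100)&(hsv[...,2]>70)&(np.hypot(P[...,0]-.597,P[...,1]-.083)<.03)&(P[...,2]>.03)
    q=P[m];L=(q[:,:2]-[.6088,.0417])@u;print(nm,"brass",len(q),np.percentile(L*1000,[2,50,98]).round(1) if len(q) else '')
d=load("wrist")
P=cloud(d).reshape(-1,3);L=(P[:,:2]-[.6088,.0417])@u*1000;w=(P[:,:2]-[.6088,.0417])@n
for a in range(24,80,3):
    m=(L>=a)&(L<a+3)&(abs(w)<.005)&(P[:,2]>.03)&(P[:,2]<.12);print(a,m.sum(),np.percentile(P[m,2]*1000,90).round() if m.sum() else '',end='; ')
E
```

```text
clock: 18.07
tool_pos: [0.5897, 0.0945, 0.1979]
tool_rot: [[0.965, 0.261, 0.005], [0.261, -0.965, -0.005], [0.004, 0.007, -1.0]]
force: [0.6, 0.4, -0.1]
finger_gap: 0.749
fin 523 0.10153286118767435 ((609.0604248046875, 40.27576446533203), (11.1249361038208, 39.287750244140625), 15.510010719299316)
post 252 [0.57857967 0.1125212  0.10615921] [0.59257405 0.12640423 0.11351308]
paddle 875 [0.53640236 0.21556006 0.05803807] [0.56755863 0.24910456 0.06921433] [0.55220371 0.23322547 0.06681455]
post [0.58458364 0.11271914 0.11048359] [-0.24218572  0.02920365  0.19191376]
wrist brass 91 [28.  33.6 35.9]
side brass 8 [26.8 28.6 30.9]
24 49 72.0; 27 48 66.0; 30 43 62.0; 33 80 64.0; 36 25 49.0; 39 0 ; 42 0 ; 45 0 ; 48 1 64.0; 51 30 66.0; 54 30 67.0; 57 18 66.0; 60 31 71.0; 63 23 71.0; 66 1 70.0; 69 0 ; 72 6 112.0; 75 37 113.0; 78 40 113.0;
```

```bash
python3 - <<'E'
from h import *
u=np.array([-.266,.964]);n=np.array([.964,.266]);c=np.array([.6088,.0417])
d=load("wrist");P=cloud(d)
hsv=cv2.cvtColor(d["pix"],cv2.COLOR_RGB2HSV)
L=(P[...,:2]-c)@u*1000;w=(P[...,:2]-c)@n*1000
m=(L>22)&(L<60)&(abs(w)<10)&(P[...,2]>.05)
v,uu=np.nonzero(m);col=int(np.median(uu));print(col,v.min(),v.max())
for r in range(v.min()-1,v.max()+1): print(r,d["pix"][r,col],L[r,col].round(1),(P[r,col,2]*1000).round(1),((ray(d,col,r,.064)[:2]-c)@u*1000).round(1))
E
```

```text
277 183 222
182 [21 19 23] 61.4 70.2 59.9
183 [24 24 26] 60.3 69.6 58.9
184 [52 54 53] 58.0 64.2 57.9
185 [65 67 67] 57.4 65.9 56.9
186 [65 67 68] 56.4 66.1 55.9
187 [65 66 67] 55.4 66.0 54.9
188 [67 67 68] 54.6 66.6 53.9
189 [65 66 66] 53.5 66.2 52.9
190 [65 66 66] 52.2 65.0 51.9
191 [69 68 69] 51.7 67.0 50.9
192 [77 73 76] 37.6 19.3 49.9
193 [83 77 81] 37.9 24.3 48.9
194 [80 75 79] 37.4 26.8 47.9
195 [112 105 109] 38.2 33.5 46.9
196 [217 206 213] 37.3 34.3 45.9
197 [241 234 239] 35.5 32.0 44.9
198 [149 140 147] 35.1 34.4 43.8
199 [82 77 81] 34.0 34.4 42.8
200 [206 195 202] 32.9 34.4 41.8
201 [219 209 215] 31.9 35.0 40.8
202 [131 115 107] 35.6 50.6 39.8
203 [73 52 27] 35.4 53.4 38.7
204 [68 47 20] 35.9 58.3 37.7
205 [70 50 23] 35.7 60.9 36.7
206 [174 127  59] 35.8 64.6 35.6
207 [194 143  66] 34.8 64.7 34.6
208 [189 139  65] 33.4 63.6 33.6
209 [187 139  64] 31.9 62.0 32.5
210 [192 144  67] 30.7 61.7 31.5
211 [197 147  67] 29.6 61.4 30.4
212 [162 119  55] 28.6 61.7 29.4
213 [62 46 27] 28.0 63.2 28.3
214 [29 30 35] 27.5 64.7 27.3
215 [49 49 55] 27.4 67.3 26.2
216 [68 66 70] 26.1 66.6 25.2
217 [79 75 78] 25.5 67.8 24.1
218 [156 148 154] 26.1 72.2 23.1
219 [215 204 212] 25.1 72.2 22.0
220 [217 207 213] 24.0 72.1 21.0
221 [217 207 213] 22.8 71.7 19.9
222 [217 207 215] 21.8 71.8 18.8
```

```bash
python3 -c "
from bench import hand_in
print(hand_in())"
```

```text
the job is handed in; nothing more can be done
None
```

The pin was driven in by the striker, and I handed the job in at about 18 s of the 61 s allowed.

- **Locking:** I set the grey holder into the bayonet socket, pressed it down and turned it clockwise to the stop (0.53 N·m). Before and after the blow its fin top was at about 101.5 mm (102 expected). Its yaw was about 1.84 rad, the same as the tester's.
- **Drawing the striker:** I drew the post back about 44 mm and eased off until the pull force vanished. With the post released, it stayed 40 mm back, held by the sear.
- **Firing:** The first press of the paddle did not release the striker. The shut fingertips sit about 25 mm behind the reported TCP, so they never reached the ridge. Pressing lower released it.
- **After the blow:** The post is back at rest. The pin's face is about 34.5 to 35.5 mm from the holder's axis, against 46 mm before. That is about 10.5 to 11.5 mm driven of the 12 mm possible, measured to about 1 mm, so I can't say it reached the very end.

The arm was clear of everything at hand-in, about 0.1 m above the holder. I did not measure the pot, vial or weights afterwards, but no move went near them.

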